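# Clip a relay module onto a mounting rail

### The arm

A 7-joint arm with a two-finger parallel gripper is mounted at the origin on a cart in front of the work surface, level with it; the furniture and walls round the work are solid. World frame = base frame: x ahead of the robot, y to its left, z up, the work surface at z = 0. Lengths are in m, angles in rad, forces in N, time in s.
With the tool pointing down it reaches from about 0.425 to 0.925 m from the base axis. Payload 6.8 kg.
Tool frame: the origin (TCP) lies between the finger pads; the fingertips stand 17 mm ahead of it and the grasp point (between the pads) lies 2 mm behind it; x points along the fingers, y is the direction in which the jaws open and shut, and the axes are right-handed (so a half turn about x gives the same grasp; the last joint's range is limited). The gripper opens to 85 mm and grips with 20 to 120 N. Pads are 22 mm wide; open, the fingers measure 114 mm over their backs; the gripper's body (76 mm by 85 mm) begins 54 mm behind the grasp point. The pads swing forward as they close: fully open they stand 13 mm farther back than shut.
Start: joints at [-1.352, 0.477, 0.022, 1.555, -0.011, 1.109, -0.083], TCP at [0.217, 0.639, 0.248] pointing down, gripper open.
Joint ranges: [-2.96, 2.96], [-0.34, 2.1], [-1.41, 1.46], [0.24, 2.44], [-1.37, 4.51], [0.17, 1.92], [-2.96, 2.96]. Speed limits (rad/s): [2.39, 2.39, 3.14, 3.14, 3.14, 3.14, 3.14].

### API

Orientations are given as a rotation vector (axis times angle).
In Python, from bench import r gives the robot as it stands. The module is installed in compiled form; this text tells all that it offers.
- The arm moves only by the tool apply_moves, never from a script. Its argument "increments" is text: rows parted by semicolons, each of 7 numbers parted by spaces: the finger opening in mm, from 0 to 85.4, then the shift along the tool's x, y, z normalised to -1 to 1, where 1 is 100 cm, then the turn, a rotation vector about the tool's x, y, z normalised to -1 to 1, where 1 is 0.12 rad. In form: gripper x y z wx wy wz; .... A call has exactly 8 rows; each row shifts and turns the commanded pose from where the row before left it, along the tool's axes as they then stand; what a row does not reach is not made up. A row lasts 1/10 s, in which the tool goes at most 50 mm and 8.59 degrees, less where a joint would pass 70% of its speed; a pose out of reach is approached as far as the arm can. A call with a number of a shift or a turn outside -1 to 1 is refused whole. A call with a gripper value outside its range is refused whole. The fingers move at their own pace and stop on an object; "squeeze" is the grip in N (left out, the last holds). Time passes only in rows, so rows that do not move let the fingers close, or fill a call up. It gives the time, the measured TCP pose, the force and the opening at its end, in the units of the state.
- r.get_obs(): the state, without advancing time (a new reading comes with each control period).
- r.grab_frame(name): name is "scene" or "top" or "wrist"; returns a dict with "color" (420x560x3 uint8, blue, green, red), "fx", "fy", "cx", "cy" (pixels), "origin" and "orientation" of the camera in the world. Camera axes: x right, y up, looking along -z (the intrinsics and any distortion apply to the point x, -y, -z); pixel columns grow to the right and rows downward; lengths in m; the calibration is good to about 2 mm. A picture is of the moment at which its call begins. There is no depth.
- r.hand_in(): hands the job in, once; it reports no verdict.
The state is a dict: "clock": time; "joints": joint angles; "qvel": joint speeds; "tau": joint torques, N m; "tcp_pos": TCP position; "orientation": TCP orientation; "contact_force": force on the tool from outside, world axes, zero at the start; "moment": the same for the moment, N m; "grip_width": finger opening in m.
Only numpy, scipy, OpenCV 4.12 (cv2) and the standard library are available. Lean on these libraries where they do the work, as an engineer would, in place of code of your own. Each camera call takes 0.05 s, during which the arm holds its last target. There are 200 camera calls.

### The job

Clip the loose grey relay module onto the free stretch of the metal mounting rail on the sloping easel: hook its rigid hook over the rail's upper edge with the module's lower end still tipped up off the rail, then swing it down and press until its black spring foot snaps under the rail's lower edge. Leave the module fully home, flat on the rail and let go, without pushing the terminal strip along the rail or disturbing the cup, bottle and pliers beside the work.

Things in the scene. Friction and masses are not known exactly. Their poses are not given: they have to be found in the camera images.
- rail_mid (a point): middle of the outer face of a plain metal top-hat rail, 35 mm wide, 224 mm long, on a 150 x 240 mm grey plate that a dark tube easel holds at 45 degrees facing the robot; 112 mm above the table; fixed. Axes: x up the slope, y along the rail, z square off the plate (up, toward the robot). Plate surface at z = -25 mm, an end clamp 27 mm high at y -110 to -101 mm.
- rail_upper (a point): the rail's upper edge, 17.5 mm up the slope from rail_mid, on the outer face; same axes. The edge is a lip 2 mm thick (z -2 to 0 mm) that overhangs the rail's trough by 5 mm, with 23 mm of room below it down to the plate. The module hooks over this lip.
- rail_lower (a point): the rail's lower edge, 17.5 mm down the slope from rail_mid, on the outer face; same axes and the same 2 mm lip. The module's spring foot snaps under it.
- strip_edge (a point): free-side face of the terminal strip (five grey terminal blocks and an end clamp, 38 mm high, 51 mm long along the rail, at the rail's y+ end); this point is 20 mm off the rail's face. The free stretch runs from here to the end clamp at y = -101 mm of rail_mid, 116 to 158 mm. A push over 8 N slides the strip; leave it where it is.
- relay_grip (a point): the loose relay module, grey plastic, 0.2 to 0.33 kg, at first upright on the table: body 90 (x) x 45 (y) mm up to 40 mm above its underside, on it a nose (x -32 to 24, 45 wide) up to 66 mm. This point: mid-length, in the nose, 50 mm above the underside; grasp across the 45 mm width. Axes: x to the hook end (which goes up the slope), y across, z up out of the nose.
- relay_seat (a point): centre of the module's seat face, the flat roof of the channel in its underside that takes the rail; 16 mm above the underside, 34 mm below relay_grip; module axes. Fully home, this face lies on the rail's outer face, this point within 2 mm of rail_mid in x and z (1 mm play up and down the slope), anywhere on the free stretch in y.
- relay_hook (a point): root of the rigid hook, on the channel's inner wall: 18.5 mm toward the hook end from relay_seat, 2 mm below it. A ledge reaches 5 mm from this wall back under the seat face; gap 3 mm at the wall, 5 mm at its end. The 2 mm lip enters only with the other end tipped up about 20 to 28 degrees and this point 2 mm below the face of the rail; draw the module down the slope until wall meets lip.
- relay_press (a point): a point on the nose's flat face to press on: 22 mm toward the spring-foot end from the middle, 66 mm above the underside. With the hook over the upper lip, pressing here swings the module about its hook, so that this face moves down toward the plate and about as far down the slope; it takes roughly 5 to 12 N until the foot snaps under the lower lip.
- foot (a joint): black spring foot at the module's end opposite the hook (tab reaching 55 mm from the middle, 4 to 12 mm above the underside): 0 m fully out, as at the start and when snapped home; up to 0.006 pushed back. Its bevelled nose meets the lower lip at about 18 degrees of tip-up, is pushed back 3 to 5 mm as the module comes down flat, then springs out under the lip.
- cup_mid (a point): green measuring cup with a clear lid, 59 mm across, 49 mm high, bystander; this point is at its centre.
- bottle_mid (a point): clear squeeze bottle, 31 mm across, 78 mm high, bystander; this point is at its centre.
- pliers_mid (a point): yellow-handled pliers, 170 x 54 mm, 16 mm high, lying flat, bystander; this point is at their centre.
Mind the look-alikes: they are no part of the job. What is shaped like the part that bears relay_grip but purple, turquoise or yellow is not meant.

How it is judged:
On the way, in this order (a step that is already met when the one before it is completed fails the run):
1. the module is hooked over the rail's upper edge, hook end up the slope, its lower end still tipped up (8 to 35 degrees) (x of relay_hook in the frame of rail_mid between 0.0135 and 0.0215 m and z of relay_hook in the frame of rail_mid between -0.006 and 0.003 m and angle between the z axis of relay_seat and the z axis of rail_mid, either way round between 0.14 and 0.61 rad and angle between the y axis of relay_seat and the y axis of rail_mid, either way round below 0.15 rad), for 0.1 s.
2. the module is flat on the rail and its spring foot has snapped out under the lower edge (x of relay_seat in the frame of rail_mid between -0.004 and 0.004 m and y of relay_seat in the frame of rail_mid between -0.09 and 0.09 m and z of relay_seat in the frame of rail_mid between -0.002 and 0.002 m and x of relay_hook in the frame of rail_mid above 0.014 m and angle between the z axis of relay_seat and the z axis of rail_mid, either way round below 0.07 rad and angle between the y axis of relay_seat and the y axis of rail_mid, either way round below 0.07 rad and value of joint foot below 0.0015 m), for 0.2 s.
At the end, for the whole second after the job is handed in: The module is on the rail, hook end up the slope, let go and at rest: seat face within 2 mm of the rail's face and 4 mm of its middle line, flat and in line within 0.07 rad, centre within 90 mm of the rail's middle, spring foot out again (joint under 1.5 mm) (all of step 2 and linear speed of relay below 0.01 m/s); the robot touches nothing.
It fails at once if the terminal strip is pushed more than 6 mm along the rail (distance of strip_edge from where it was at the start of the episode above 0.006 m).
It fails at once if the cup, bottle or pliers are moved more than 20 mm (distance of any of cup_mid, bottle_mid, pliers_mid from where it was at the start of the episode above 0.02 m).
It also fails if it takes over 48 s, if anything falls off the work surface, if the arm or the gripper's body presses on something with over 40 N, if the wrist force passes 120 N, or if a joint passes its speed limit or range.

## Working session

There is one attempt and no reset: what is moved stays moved. The work goes in short steps, Python scripts to look and compute and a tool call to move; the robot and the scene stay as the last step left them, time stands still between calls to the robot, and variables do not carry over. Pictures are saved under pics/ and viewed, about 8 in all and at most 12, crops included, and the job is handed in when it is done.

Besides the shell and the picture viewer there is one more tool, called after "Request:" by a JSON object that holds its "name" and its "arguments". apply_moves: Moves the arm, as the interface text tells. Scaled input: -1 to 1 covers 100 cm each way for a shift and 0.12 rad each way for a turn. Its arguments: {"type":"object","properties":{"increments":{"type":"string"},"squeeze":{"type":"number"}},"required":["increments"]}

```bash
mkdir -p pics; cat > h.py <<'E'
import numpy as np, cv2
from scipy.spatial.transform import Rotation as R
from bench import r
def grab(n,fn):
    f=r.grab_frame(n); cv2.imwrite('pics/'+fn+'.png',f['color']); np.save('pics/'+fn+'.npy',{k:v for k,v in f.items()},allow_pickle=True); return f
def load(fn): return np.load('pics/'+fn+'.npy',allow_pickle=True).item()
def rot(o):
    o=np.array(o,float); return o if o.shape==(3,3) else (R.from_rotvec(o).as_matrix() if o.size==3 else R.from_quat(o).as_matrix())
def proj(f,P):
    p=(np.atleast_2d(P)-f['origin'])@rot(f['orientation'])
    return np.c_[f['cx']+f['fx']*p[:,0]/-p[:,2], f['cy']+f['fy']*-p[:,1]/-p[:,2]]
def ray(f,uv):
    d=np.array([(uv[0]-f['cx'])/f['fx'],-(uv[1]-f['cy'])/f['fy'],-1.]); return np.array(f['origin']),rot(f['orientation'])@d
def onz(f,uv,z):
    o,d=ray(f,uv); return o+d*(z-o[2])/d[2]
E
python3 - <<'E'
from h import *
a=grab('scene','s0');b=grab('top','t0')
for f in(a,b): print({k:v for k,v in f.items() if k!='color'})
o=r.get_obs();print(o['tcp_pos'],o['orientation'],o['clock'])
E
```

```text
{'fx': 434.9893644466984, 'fy': 434.9893644466984, 'cx': 271.606441162298, 'cy': 213.2172728672982, 'origin': array([-0.3330694 , -0.74572174,  0.82100447]), 'orientation': array([ 0.94782387, -0.42589255, -0.78569724])}
{'fx': 504.8998734340204, 'fy': 504.8998734340204, 'cx': 276.5243349716625, 'cy': 208.69076093409095, 'origin': array([0.2644688 , 0.00685796, 1.59871094]), 'orientation': array([ 0.1503674 , -0.15147978, -1.58452045])}
[0.21651093 0.63880763 0.24740707] [ 0.25510796  1.55568316 -0.25771841] 0.1
```

View pics/s0.png

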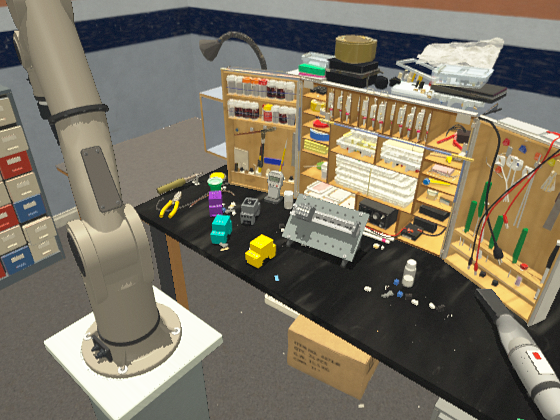

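View pics/t0.png

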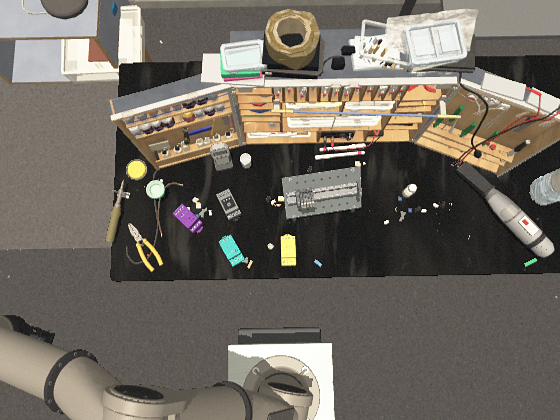

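```bash
python3 - <<'E'
from h import *
a=cv2.imread('pics/t0.png')[140:260,200:380];b=cv2.imread('pics/s0.png')[160:280,190:380]
A=cv2.resize(a,(800,533),interpolation=cv2.INTER_CUBIC);cv2.imwrite('pics/t0c.png',A)
B=cv2.resize(b,(800,505),interpolation=cv2.INTER_CUBIC);cv2.imwrite('pics/s0c.png',B)
f=load('t0')
for uv in [(229,205),(322,193),(150,257)]: print(onz(f,uv,0.05 if uv[0]<300 else .112))
E
```

```text
[0.57965734 0.15135942 0.05      ]
[ 0.59860451 -0.13506062  0.112     ]
[0.42150587 0.39391557 0.05      ]
```

View pics/t0c.png

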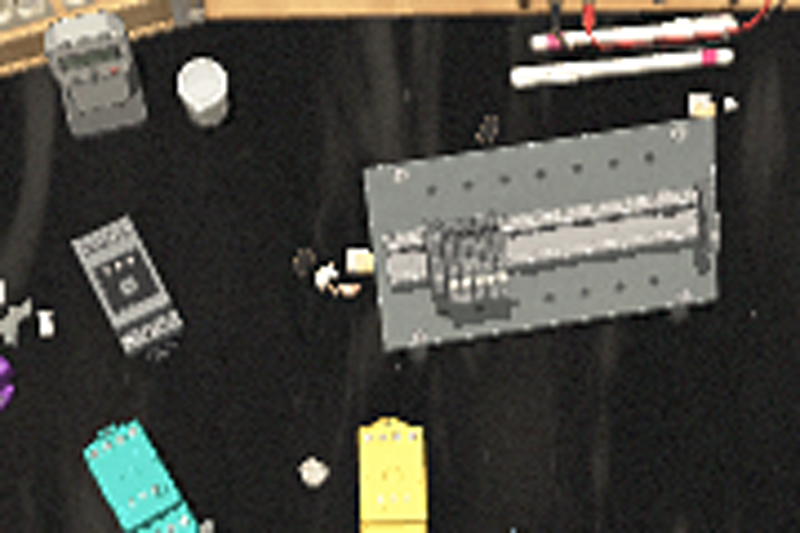

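View pics/s0c.png

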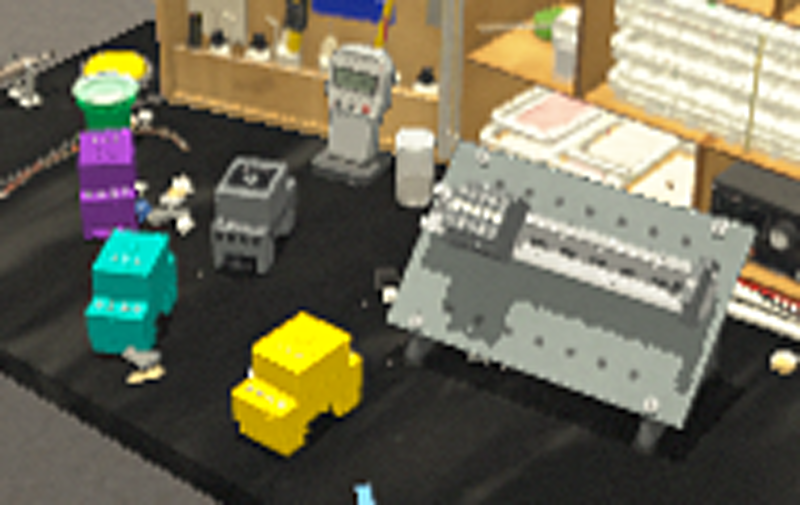

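```bash
cat >> h.py <<'E'
from scipy.optimize import least_squares
def fit(obs,x0,free=(0,1,2,3,4,5)):
    """obs: list of (frame, model Nx3, uv Nx2); pose = pos(3)+rotvec(3)"""
    free=list(free); x0=np.array(x0,float)
    def full(v): x=x0.copy(); x[free]=v; return x
    def res(v):
        x=full(v); M=R.from_rotvec(x[3:]).as_matrix()
        return np.concatenate([(proj(f,m@M.T+x[:3])-uv).ravel() for f,m,uv in obs])
    s=least_squares(res,x0[free],loss='soft_l1',f_scale=2); return full(s.x),res(s.x).reshape(-1,2)
def tool(): o=r.get_obs(); return np.array(o['tcp_pos']),rot(o['orientation'])
def delta(P,M):
    """shift (mm, current tool axes) and turn (units of 0.12 rad) to pose P,M"""
    p,m=tool(); print('shift units',np.round(m.T@(P-p),4),'turn units',np.round(R.from_matrix(m.T@M).as_rotvec()/.12,2))
E
python3 - <<'E'
from h import *
t=load('t0');s=load('s0')
T=np.array([(365,170),(713,117),(717,298),(385,350)])/4.4444+[200,140]
S=np.array([(468,143),(755,228),(685,428),(388,322)])/4.2105+[190,160]
m=np.array([(75,120,-25),(75,-120,-25),(-75,-120,-25),(-75,120,-25)])/1e3
c=2**-.5
M0=np.array([[c,0,c],[0,1,0],[-c,0,c]]).T
M0=np.array([[c,0,-c],[0,1,0],[c,0,c]])
M0=R.from_euler('z',.14).as_matrix()@M0
x,e=fit([(t,m,T),(s,m,S)],np.r_[.6,-.13,.112,R.from_matrix(M0).as_rotvec()])
print(x,'\n',R.from_rotvec(x[3:]).as_matrix(),'\n',e.round(1))
print(R.from_rotvec(x[3:]).as_euler('ZYX',degrees=True))
p,mm=tool();print(p,'\n',mm.round(3))
yaw=np.deg2rad(24)
mx=np.array([np.cos(yaw),np.sin(yaw),0]);my=np.array([-mx[1],mx[0],0])
delta(np.array([.58,.15,.22]),np.c_[[0,0,-1],my,mx])
E
```

```text
[ 0.58878237 -0.14288771  0.09581829  0.03826209 -0.78305544  0.12833414] 
 [[ 0.70139014 -0.12946413 -0.70092147]
 [ 0.10104575  0.99149496 -0.08202136]
 [ 0.70557893 -0.01329616  0.70850659]] 
 [[-0.4 -0.3]
 [ 0.2 -0.2]
 [ 0.4  0.1]
 [ 0.3 -0.3]
 [-1.4 -0.3]
 [ 0.8  0.2]
 [-0.5  0.1]
 [ 0.1  0.3]]
[  8.19791056 -44.87633367  -1.07511308]
[0.21651093 0.63880763 0.24740707] 
 [[-0.     0.321  0.947]
 [-0.002  0.947 -0.321]
 [-1.    -0.002  0.   ]]
shift units [ 0.028  -0.3462  0.5011] turn units [-6.21 -0.    0.01]
```

Request:
{"name": "apply_moves", "arguments": {"increments": "85 0 -0.028 0.04 0 0 0;85 0 -0.028 0.04 0 0 0;85 0 -0.028 0.04 0 0 0;85 0 -0.028 0.04 0 0 0;85 0 -0.028 0.04 0 0 0;85 0 -0.028 0.04 0 0 0;85 0 -0.028 0.04 0 0 0;85 0 -0.028 0.04 0 0 0", "squeeze": 80}}

```text
clock: 0.9
tcp_pos: [0.4485, 0.3225, 0.2482]
orientation: [0.256, 1.556, -0.256]
contact_force: [0.5, 0.7, 0.7]
grip_width: 0.0852
```

Request:
{"name": "apply_moves", "arguments": {"increments": "85 0 -0.026 0.04 0 0 0;85 0 -0.026 0.04 0 0 0;85 0 -0.025 0.04 0 0 0;85 0 -0.025 0.03 0 0 0;85 0 -0.02 0.03 0 0 0;85 0 0 0 -1 0 0;85 0 0 0 -1 0 0;85 0 0 0 -1 0 0"}}

```text
clock: 1.7
tcp_pos: [0.579, 0.1506, 0.2477]
orientation: [-0.03, 1.572, 0.029]
contact_force: [-0.2, -0.4, -0.1]
grip_width: 0.0849
```

Request:
{"name": "apply_moves", "arguments": {"increments": "85 0 0 0 -1 0 0;85 0 0 0 -1 0 0;85 0 0 0 -1 0 0;85 0 0 0 -0.2 0 0;85 0 0 0 0 0 0;85 0 0 0 0 0 0;85 0 0 0 0 0 0;85 0 0 0 0 0 0"}}

```text
clock: 2.5
tcp_pos: [0.5791, 0.1512, 0.2483]
orientation: [-0.327, 1.546, 0.327]
contact_force: [0.8, 1.5, 0.3]
grip_width: 0.085
```

```bash
python3 - <<'E'
from h import *
f=grab('wrist','w1');cv2.imwrite('pics/w1b.png',cv2.resize(f['color'],(800,600),interpolation=cv2.INTER_CUBIC))
p,m=tool();print(p,m.round(3),f['origin'],rot(f['orientation']).round(3),f['fx'],r.get_obs()['clock'],r.get_obs()['joints'])
E
```

```text
[0.57909252 0.1511875  0.24828559] [[-0.    -0.405  0.914]
 [ 0.     0.914  0.405]
 [-1.     0.    -0.   ]] [0.50202193 0.11661725 0.37417679] [[-0.405 -0.865 -0.297]
 [ 0.914 -0.383 -0.132]
 [ 0.    -0.325  0.946]] 313.17063505706494 2.55 [-0.43714239  0.35114812  0.09934213  1.75086527 -0.03957213  1.04154403
  1.663616  ]
```

View pics/w1b.png

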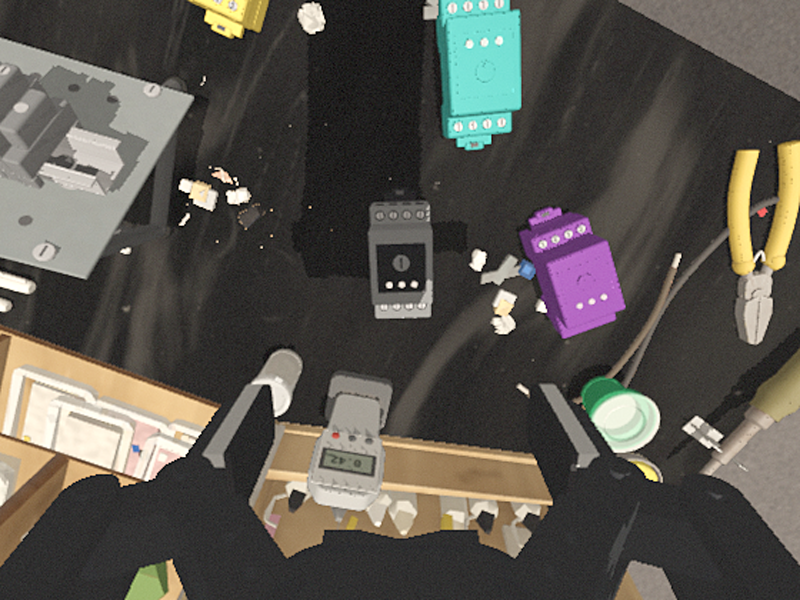

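```bash
python3 - <<'E'
from h import *
im=load('w1')['color']
a=cv2.resize(im[125:230,245:315],(400,600),interpolation=cv2.INTER_CUBIC)
b=cv2.resize(im[20:200,0:140],(400,514),interpolation=cv2.INTER_CUBIC)
o=np.zeros((600,800,3),np.uint8);o[:,:400]=a;o[:514,400:]=b
cv2.imwrite('pics/w1c.png',np.clip(255*(o/255.)**.6,0,255))
E
```

```text
[ WARN:0@0.376] global loadsave.cpp:1063 imwrite_ Unsupported depth image for selected encoder is fallbacked to CV_8U.
```

View pics/w1c.png

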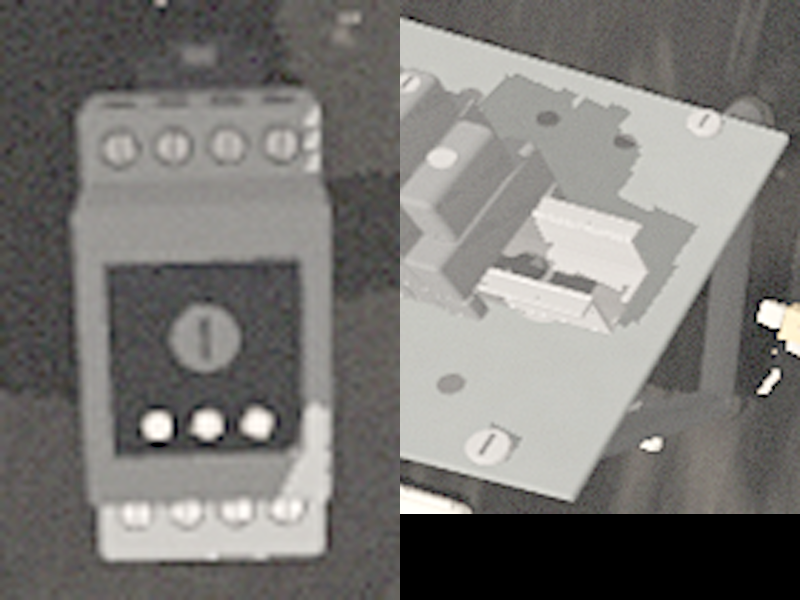

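```bash
python3 - <<'E'
from h import *
w=load('w1')
uv=np.array([(78,212),(330,212),(330,500),(92,500),(102,557),(325,557)])/5.714+[245,125]
m=np.array([(-32,-22.5,66),(-32,22.5,66),(24,22.5,66),(24,-22.5,66),(45,-22.5,40),(45,22.5,40)])/1e3
x,e=fit([(w,m,uv)],[.58,.15,0,0,0,.42],(0,1,5));print(x,e.round(1))
y=np.deg2rad(8.2);mx=np.array([np.cos(y),np.sin(y),0]);my=np.array([-mx[1],mx[0],0])
delta(np.array([.58,-.14,.29]),np.c_[[0,0,-1],my,mx])
E
```

```text
[0.58299686 0.15402864 0.         0.         0.         0.43650012] [[-0.5 -1.1]
 [ 0.9 -2. ]
 [ 0.6  0.7]
 [-0.6  1.5]
 [-0.3  0.9]
 [-0.1  0.1]]
shift units [-0.0417 -0.2666 -0.117 ] turn units [ 2.28 -0.   -0.  ]
```

Request:
{"name": "apply_moves", "arguments": {"increments": "85 -0.006 -0.038 -0.017 0 0 0;85 -0.006 -0.038 -0.017 0 0 0;85 -0.006 -0.038 -0.017 0 0 0;85 -0.006 -0.038 -0.017 0 0 0;85 -0.006 -0.038 -0.017 0 0 0;85 -0.006 -0.038 -0.016 0 0 0;85 -0.006 -0.038 -0.016 1 0 0;85 0 0 0 1 0 0"}}

```text
clock: 3.35
tcp_pos: [0.5792, -0.1476, 0.2917]
orientation: [-0.13, 1.565, 0.124]
contact_force: [0.2, -0.5, -0.4]
grip_width: 0.0849
```

Request:
{"name": "apply_moves", "arguments": {"increments": "85 0 0 0 0.3 0 0;85 0 0 0 0 0 0;85 0 0 0 0 0 0;85 0 0 0 0 0 0;85 0 0 0 0 0 0;85 0 0 0 0 0 0;85 0 0 0 0 0 0;85 0 0 0 0 0 0"}}

```text
clock: 4.15
tcp_pos: [0.5799, -0.1395, 0.2903]
orientation: [-0.111, 1.568, 0.111]
contact_force: [-0.0, -0.3, 0.3]
grip_width: 0.085
```

```bash
python3 - <<'E'
from h import *
f=grab('wrist','w2');p,m=tool();print(p,m.round(3),r.get_obs()['clock'])
M=R.from_rotvec([ 0.03826209,-0.78305544,0.12833414]).as_matrix()
P=np.array([.605,-.140,.112]);q=proj(f,np.array([(x,y,0) for x in(.0175,-.0175) for y in (.112,-.112)])@M.T+P)
print(q.round(0)); c=q.mean(0)
x0=int(np.clip(c[0]-133,0,560-266));y0=int(np.clip(c[1]-100,0,420-200));print(x0,y0)
cv2.imwrite('pics/w2c.png',cv2.resize(f['color'][y0:y0+200,x0:x0+266],(798,600),interpolation=cv2.INTER_CUBIC))
E
```

```text
[ 0.57994201 -0.13948281  0.29027791] [[-0.    -0.141  0.99 ]
 [ 0.     0.99   0.141]
 [-1.     0.    -0.   ]] 4.2
[[387. 228.]
 [165. 226.]
 [382. 197.]
 [170. 195.]]
143 111
```

View pics/w2c.png

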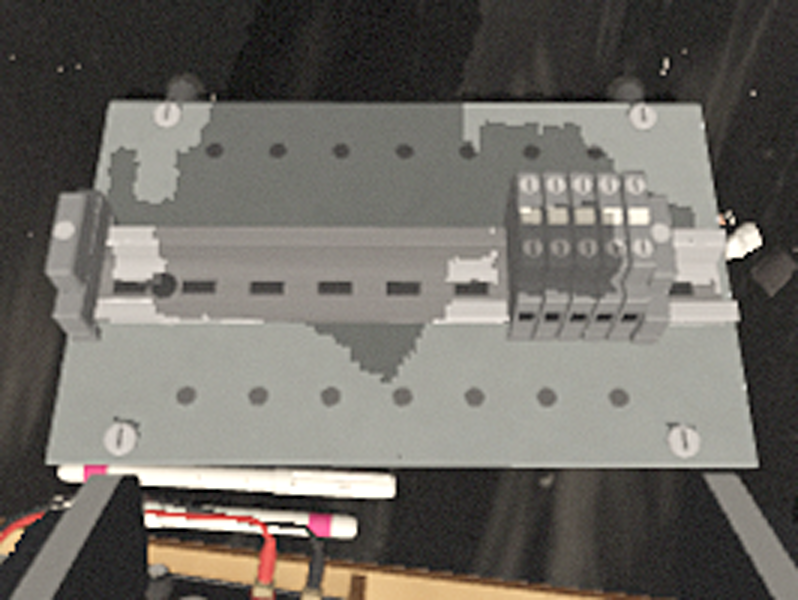

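```bash
cat > rail.py <<'E'
from h import *
t=load('t0');s=load('s0');w=load('w2')
T=np.array([(365,170),(713,117),(717,298),(385,350)])/4.4444+[200,140]
S=np.array([(468,143),(755,228),(685,428),(388,322)])/4.2105+[190,160]
W=np.array([(757,465),(50,465),(108,102),(702,103)])/3+[143,111]
L=np.array([(737,319),(723,228),(100,319),(160,228)])/3+[143,111]
m=np.array([(75,120,-25),(75,-120,-25),(-75,-120,-25),(-75,120,-25)])/1e3
def run(use,x0):
    def res(v,full=False):
        M=R.from_rotvec(v[3:6]).as_matrix();mm=m+[v[6],v[7],0]
        e=[(proj(f,mm@M.T+v[:3])-uv).ravel()*wt for f,uv,wt in use]
        rp=np.array([(.0175,.112,0),(-.0175,.112,0),(.0175,-.09,0),(-.0175,-.08,0)])
        el=(proj(w,rp@M.T+v[:3])-L)
        el[2:,0]=0
        e.append(el.ravel()); 
        if full: return [k.reshape(-1,2).round(1).tolist() for k in e]
        e.append([(v[2]-.112)*ZW, v[7]*300])
        return np.concatenate(e)
    q=least_squares(res,x0);return q.x,res(q.x,True)
x0=np.r_[.6,-.14,.112,.038,-.783,.128,-.01,0]
for ZW in(0,1000):
  for nm,use in(('all',[(t,T,1),(s,S,1),(w,W,1)]),('wrist',[(w,W,1)])):
    x,e=run(use,x0);print(ZW,nm,x.round(4),R.from_rotvec(x[3:6]).as_euler('ZYX',degrees=True).round(2));print(e)
E
python3 rail.py
```

```text
0 all [ 5.957e-01 -1.403e-01  1.090e-01  5.460e-02 -7.658e-01  1.337e-01
 -1.390e-02 -6.000e-04] [ 8.040e+00 -4.395e+01  4.000e-02]
[[[-0.6, 0.5], [-0.1, 0.1], [0.2, 0.9], [0.1, 1.0]], [[-2.3, -1.1], [0.3, 0.1], [-1.3, -0.3], [-1.2, -0.5]], [[-0.8, 0.4], [-0.2, 0.3], [0.5, 0.3], [-1.3, 0.1]], [[0.1, 0.2], [-0.1, -0.1], [0.0, 0.0], [0.0, -0.2]]]
0 wrist [ 5.953e-01 -1.408e-01  1.104e-01  5.320e-02 -7.663e-01  1.338e-01
 -1.430e-02  4.000e-04] [  8.09 -43.98  -0.06]
[[[0.2, 0.2], [-0.1, 0.2], [0.6, -0.2], [-0.6, -0.3]], [[0.1, 0.2], [-0.1, -0.1], [0.0, 0.1], [0.0, -0.2]]]
1000 all [ 0.5954 -0.141   0.1109  0.0563 -0.7716  0.1337 -0.0146 -0.    ] [  8.01 -44.29   0.14]
[[[-0.5, 0.7], [0.1, 0.3], [0.2, 0.9], [0.1, 1.1]], [[-2.4, -1.4], [0.3, -0.2], [-1.3, -0.5], [-1.2, -0.8]], [[-0.2, 0.3], [-1.0, 0.2], [0.2, 0.2], [-1.0, -0.2]], [[0.1, 0.4], [-0.1, 0.1], [0.0, 0.3], [0.0, 0.0]]]
1000 wrist [ 5.951e-01 -1.412e-01  1.115e-01  5.400e-02 -7.701e-01  1.338e-01
 -1.470e-02  7.000e-04] [ 8.08e+00 -4.42e+01 -2.00e-02]
[[[0.6, 0.2], [-0.6, 0.2], [0.4, -0.3], [-0.5, -0.5]], [[0.2, 0.3], [-0.1, -0.1], [0.0, 0.2], [0.0, -0.2]]]
```

```bash
cat >> h.py <<'E'
RP=np.array([.5953,-.141,.1115]); RM=R.from_euler('ZYX',[8.05,-45,0],degrees=True).as_matrix()
def rl(): # tool in the rail frame
    p,m=tool(); return RM.T@(p-RP), RM.T@m
E
python3 - <<'E'
from h import *
w=load('w2')
# strip free face: intersect ray with plane z=38mm in rail frame
for uv,z in (((513,190),.038),((508,340),.03),((110,215),.027)):
    o,d=ray(w,np.array(uv)/3+[143,111]);o=RM.T@(o-RP);d=RM.T@d;print((o+d*(z-o[2])/d[2]).round(4))
a=.4365;mx=np.array([np.cos(a),np.sin(a),0]);my=np.array([-mx[1],mx[0],0])
delta(np.array([.583,.154,.15]),np.c_[[0,0,-1],my,mx])
E
```

```text
[-0.0096  0.0346  0.038 ]
[0.0373 0.0317 0.03  ]
[-0.007  -0.0928  0.027 ]
shift units [0.1403 0.2901 0.0444] turn units [-2.46 -0.   -0.  ]
```

Request:
{"name": "apply_moves", "arguments": {"increments": "75 0.01 0.042 0.006 0 0 0;75 0.01 0.042 0.006 0 0 0;75 0.01 0.042 0.006 0 0 0;75 0.01 0.042 0.006 0 0 0;75 0.02 0.042 0.007 0 0 0;75 0.02 0.04 0.007 0 0 0;75 0.03 0.04 0.006 -1 0 0;75 0.03 0 0 -1 0 0"}}

```text
clock: 5.0
tcp_pos: [0.5822, 0.1622, 0.1499]
orientation: [-0.307, 1.546, 0.314]
contact_force: [0.2, 0.0, -1.0]
grip_width: 0.0748
```

Request:
{"name": "apply_moves", "arguments": {"increments": "75 0 0 0 -0.46 0 0;75 0 0 0 0 0 0;75 0 0 0 0 0 0;75 0 0 0 0 0 0;75 0 0 0 0 0 0;75 0 0 0 0 0 0;75 0 0 0 0 0 0;75 0 0 0 0 0 0"}}

```text
clock: 5.8
tcp_pos: [0.5828, 0.1535, 0.1507]
orientation: [-0.342, 1.543, 0.342]
contact_force: [-0.5, -0.0, 0.6]
grip_width: 0.075
```

```bash
python3 - <<'E'
from h import *
f=grab('wrist','w3');cv2.imwrite('pics/w3b.png',cv2.resize(f['color'][:,90:470],(724,800))[:600])
a=.4365;mx=np.array([np.cos(a),np.sin(a),0]);my=np.array([-mx[1],mx[0],0])
delta(np.array([.583,.154,.052]),np.c_[[0,0,-1],my,mx])
m=np.array([(-32,-22.5,66),(-32,22.5,66),(24,22.5,66),(24,-22.5,66),(45,-22.5,40),(45,22.5,40),(-45,-22.5,40),(-45,22.5,40)])/1e3
print(((proj(f,m@np.c_[mx,my,[0,0,1]].T+[.583,.154,0])-[90,0])*1.905).round(0))
E
```

```text
shift units [0.0986 0.0003 0.0004] turn units [-0.  0. -0.]
[[302. 344.]
 [426. 344.]
 [421. 482.]
 [307. 482.]
 [313. 498.]
 [414. 497.]
 [307. 296.]
 [421. 296.]]
```

View pics/w3b.png

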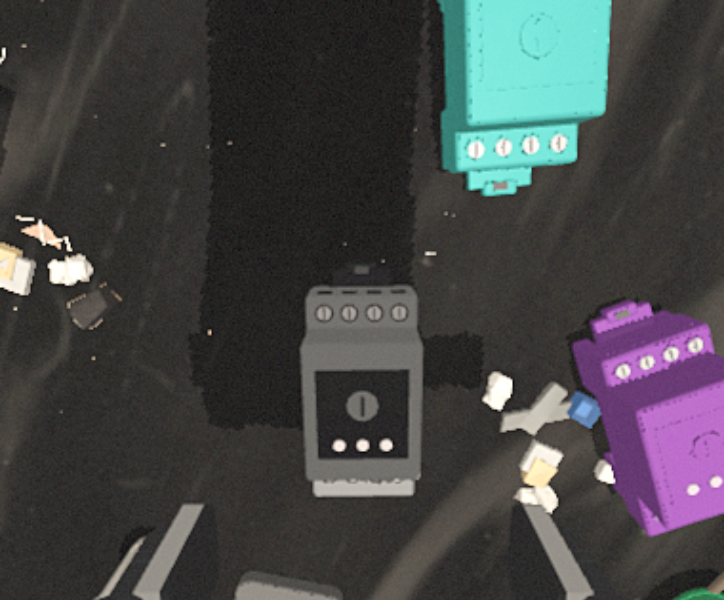

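Request:
{"name": "apply_moves", "arguments": {"increments": "75 0.03 0 0 0 0 0;75 0.03 0 0 0 0 0;75 0.025 0 0 0 0 0;75 0.012 0 0 0 0 0;75 0 0 0 0 0 0;40 0 0 0 0 0 0;40 0 0 0 0 0 0;40 0 0 0 0 0 0", "squeeze": 100}}

```text
clock: 6.65
tcp_pos: [0.584, 0.1538, 0.0554]
orientation: [-0.342, 1.54, 0.342]
contact_force: [-1.0, -0.5, 7.7]
grip_width: 0.0434
```

Request:
{"name": "apply_moves", "arguments": {"increments": "40 0 0 0 0 0 0;40 0 0 0 0 0 0;40 0 0 0 0 0 0;40 0 0 0 0 0 0;40 -0.03 0 0 0 0 0;40 -0.04 0 0 0 0 0;40 -0.05 0 0 0 0 0;40 -0.04 0 0 0 0 0"}}

```text
clock: 7.45
tcp_pos: [0.5828, 0.1535, 0.2165]
orientation: [-0.342, 1.542, 0.342]
contact_force: [0.7, 0.1, -2.4]
grip_width: 0.0432
```

```bash
cat >> h.py <<'E'
# module pose held: module axes = (tool z, tool y, -tool x); seat relative to TCP along tool x by S
S=.036
def target(tip,xh,y,zh):
    """tool pose with relay_hook at rail (xh,y,zh), lower end tipped up by tip deg"""
    t=np.deg2rad(tip); mx=np.array([np.cos(t),0,-np.sin(t)]); mz=np.array([np.sin(t),0,np.cos(t)])
    seat=np.array([xh,y,zh])-.0185*mx+.002*mz; tcp=seat+S*mz
    return RP+RM@tcp, RM@np.c_[-mz,[0,1,0],mx]
def state():
    q,m=rl(); mz=-m[:,0];mx=m[:,2]; seat=q-S*mz; hook=seat+.0185*mx-.002*mz; o=r.get_obs()
    print('seat',(seat*1e3).round(1),'hook',(hook*1e3).round(1),'tip',np.rad2deg(np.arctan2(mz[0],mz[2])).round(1),'y-ang',np.rad2deg(np.arcsin(np.clip(m[0,1],-1,1))).round(1),
     'F rail',(RM.T@o['contact_force']).round(1),'M tool',(tool()[1].T@o['moment']).round(2),'w',o['grip_width'],'t',round(o['clock'],2))
E
python3 - <<'E'
from h import *
state();delta(*target(22,.06,-.034,.06));delta(*target(22,.0285,-.034,.0))
o=r.get_obs();print(o['tcp_pos'],o['contact_force'])
E
```

```text
seat [ 69.3 293.3  28.3] hook [ 80.4 298.7  14.4] tip 44.9 y-ang -11.9 F rail [-1.2  0.  -2.2] M tool [-0.01 -0.09 -0.05] w 0.04320170470027393 t 7.45
shift units [-0.0079 -0.2954 -0.1535] turn units [ 2.43 -3.31 -0.5 ]
shift units [ 0.0569 -0.3013 -0.1344] turn units [ 2.43 -3.31 -0.5 ]
[0.58282564 0.15348335 0.21649981] [ 0.70284204  0.13300771 -2.40538584]
```

Request:
{"name": "apply_moves", "arguments": {"increments": "40 -0.02 -0.02 -0.03 0 0 0;40 -0.02 -0.03 -0.03 0 0 0;40 0 -0.04 -0.02 0 0 0;40 0 -0.045 -0.02 0 0 0;40 0 -0.045 -0.02 0 0 0;40 0 -0.045 -0.02 0 0 0;40 0 -0.045 -0.014 0 0 0;40 0 -0.025 0 0 0 0"}}

```text
clock: 8.25
tcp_pos: [0.566, -0.1848, 0.2542]
orientation: [-0.339, 1.545, 0.335]
contact_force: [-0.8, 0.9, -2.6]
grip_width: 0.0431
```

Request:
{"name": "apply_moves", "arguments": {"increments": "40 0 0 0 0.8 0 0;40 0 0 0 0.8 0 0;40 0 0 0 0.81 0 0;40 0 0 0 0 -0.9 0;40 0 0 0 0 -0.9 0;40 0 0 0 0 -0.9 0;40 0 0 0 0 -0.6 0;40 0 0 0 0 0 0"}}

```text
clock: 9.05
tcp_pos: [0.5648, -0.1796, 0.2529]
orientation: [-0.084, 1.174, 0.129]
contact_force: [-0.3, 0.1, -2.8]
grip_width: 0.0434
```

```bash
python3 - <<'E'
from h import *
state();delta(*target(22,.045,-.034,.04))
f=grab('wrist','w4');cv2.imwrite('pics/w4b.png',cv2.resize(f['color'][170:420,130:430],(720,600),interpolation=cv2.INTER_CUBIC))
p,m=tool();print(p)
mod=np.array([(-32,-22.5,66),(-32,22.5,66),(-45,-22.5,40),(-45,22.5,40),(24,-22.5,66),(24,22.5,66)])/1e3
for h in (.050,.053,.056):
    q=mod-[0,0,h]; P=p+q@np.c_[m[:,2],m[:,1],-m[:,0]].T; print(h,((proj(f,P)-[130,170])*2.4).round(0).tolist())
E
```

```text
seat [ 61.1 -33.8  91.8] hook [ 77.4 -33.8  82.9] tip 22.4 y-ang -0.1 F rail [-2.1  0.2 -1.8] M tool [-0.01  0.75  0.02] w 0.04344207821784658 t 9.05
shift units [ 0.0522 -0.0002 -0.0139] turn units [ 0.03 -0.06 -0.03]
[ 0.56622653 -0.17920125  0.25339007]
0.05 [[225.0, 182.0], [504.0, 182.0], [245.0, 59.0], [483.0, 58.0], [243.0, 454.0], [485.0, 454.0]]
0.053 [[228.0, 174.0], [500.0, 174.0], [247.0, 54.0], [480.0, 54.0], [246.0, 442.0], [483.0, 442.0]]
0.056 [[231.0, 166.0], [497.0, 166.0], [249.0, 50.0], [478.0, 50.0], [248.0, 430.0], [480.0, 430.0]]
```

View pics/w4b.png

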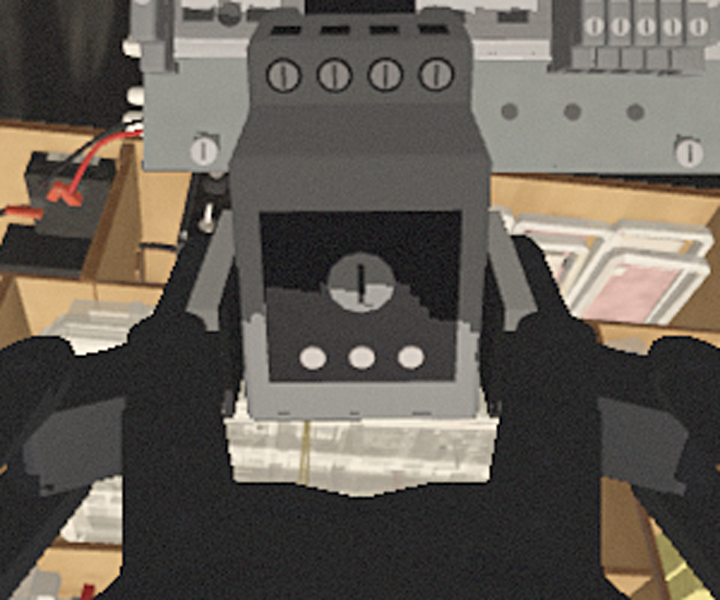

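```bash
cat > inhand.py <<'E'
from h import *
def inhand(fn,off,sc,mod,uv,po):
    f=load(fn);p,m=po
    B=np.c_[m[:,2],m[:,1],-m[:,0]]
    def res(v):
        t=v[3]; Rt=R.from_euler('y',t).as_matrix()
        return (proj(f,p+(mod@Rt.T+[v[0],v[1],-v[2]])@B.T)-(uv/sc+off)).ravel()*sc
    for fx in (0,1):
        s=least_squares(lambda v:np.r_[res(v),fx*v[3]*1e5],[0,0,.055,0]);print('dx dy h(mm)',(s.x[:3]*1e3).round(1),'tilt deg',np.rad2deg(s.x[3]).round(2),res(s.x).round(0))
E
python3 - <<'E'
from inhand import *
mod=np.array([(-32,-22.5,66),(-32,22.5,66),(24,-22.5,66),(24,22.5,66),(-45,-22.5,40),(-45,22.5,40)])/1e3
uv=np.array([(231,160),(490,160),(248,417),(480,417),(251,40),(473,40)])
inhand('w4',[130,170],2.4,mod,uv,tool()); inhand('w4',[130,170],2.4,mod[:4],uv[:4],tool()); state()
E
```

```text
dx dy h(mm) [-1.9 -0.4 58.4] tilt deg 1.16 [-0. -1.  4. -2.  0. -0. -3. -1. -3.  2.  3.  2.]
dx dy h(mm) [-0.6 -0.3 58.6] tilt deg 0.0 [ 1. -3.  3. -4. -0.  1. -3.  1. -2.  3.  2.  3.]
dx dy h(mm) [-0.8 -0.4 58.9] tilt deg 0.69 [ 1. -0.  3. -1.  0.  1. -4.  0.]
dx dy h(mm) [ 0.3 -0.4 59.4] tilt deg 0.0 [ 2. -1.  2. -1.  1.  1. -4.  1.]
seat [ 62.5 -33.6  91.2] hook [ 78.8 -33.6  82.3] tip 22.4 y-ang -0.2 F rail [-2.5  0.2 -2.9] M tool [-0.02  0.6  -0.07] w 0.043663473785053204 t 9.1
```

```bash
sed -i 's/^S=.*/S=.0415/' h.py; python3 - <<'E'
from h import *
state();delta(*target(22,.0265,-.034,.010))
E
```

```text
seat [ 60.4 -33.6  86.1] hook [ 76.7 -33.5  77.2] tip 22.4 y-ang -0.2 F rail [-2.5  0.2 -2.9] M tool [-0.02  0.6  -0.07] w 0.043663473785053204 t 9.1
shift units [ 0.0814 -0.0004 -0.0211] turn units [ 0.04 -0.06 -0.03]
```

Request:
{"name": "apply_moves", "arguments": {"increments": "40 0.02 0 -0.005 0 0 0;40 0.02 0 -0.005 0 0 0;40 0.02 0 -0.005 0 0 0;40 0.014 0 -0.004 0 0 0;40 0.007 0 -0.002 0 0 0;40 0 0 0 0 0 0;40 0 0 0 0 0 0;40 0 0 0 0 0 0"}}

```text
clock: 9.9
tcp_pos: [0.5802, -0.1775, 0.1718]
orientation: [-0.087, 1.171, 0.129]
contact_force: [-0.7, -0.1, -2.6]
grip_width: 0.0433
```

```bash
python3 - <<'E'
from h import *
state();delta(*target(22,.0265,-.034,.010));delta(*target(22,.0265,-.034,-.003))
f=grab('wrist','w5');g=grab('scene','s5')
a=f['color'][110:310,130:430]
b=g['color'][175:265,270:390]
cv2.imwrite('pics/w5b.png',np.vstack([cv2.resize(a,(600,400),interpolation=cv2.INTER_CUBIC)]))
E
```

```text
seat [ 12.7 -33.9  18.4] hook [ 29.1 -33.8   9.6] tip 22.2 y-ang -0.3 F rail [-2.3  0.  -1.3] M tool [ 0.03  0.67 -0.03] w 0.04325927070033288 t 9.9
shift units [ 0.0006  0.     -0.0027] turn units [ 0.05 -0.03 -0.02]
shift units [ 0.0127 -0.      0.0022] turn units [ 0.05 -0.03 -0.02]
```

Request:
{"name": "apply_moves", "arguments": {"increments": "40 0.001 0 -0.0025 0 0 0;40 0.0019 0 0.0008 0 0 0;40 0.0019 0 0.0007 0 0 0;40 0.0019 0 0.0008 0 0 0;40 0.0018 0 0.0007 0 0 0;40 0.0018 0 0.0007 0 0 0;40 0 0 0 0 0 0;40 0 0 0 0 0 0"}}

```text
clock: 10.8
tcp_pos: [0.5846, -0.1764, 0.1615]
orientation: [-0.086, 1.173, 0.13]
contact_force: [0.7, -0.2, -3.7]
grip_width: 0.0434
```

```bash
python3 - <<'E'
from h import *
state();delta(*target(22,.0265,-.034,-.003))
E
```

```text
seat [  8.6 -33.5   8. ] hook [ 25.  -33.4  -0.9] tip 22.3 y-ang -0.3 F rail [-2.2 -0.3 -3.1] M tool [-0.    0.64  0.04] w 0.04342721015910403 t 10.8
shift units [ 0.0015 -0.0004  0.002 ] turn units [ 0.05 -0.05 -0.02]
```

Request:
{"name": "apply_moves", "arguments": {"increments": "40 0.0008 0 0.0008 0 0 0;40 0 0 0 0 0 0;40 0.0007 0 0.0005 0 0 0;40 0 0 0 0 0 0;40 0 0 0 0 0 0;40 0 0 0 0 0 0;40 0 0 0 0 0 0;40 0 0 0 0 0 0"}}

```text
clock: 11.6
tcp_pos: [0.5864, -0.1762, 0.1608]
orientation: [-0.086, 1.173, 0.13]
contact_force: [0.6, 0.4, -3.1]
grip_width: 0.043
```

```bash
python3 - <<'E'
from h import *
state()
E
```

```text
seat [  9.3 -33.5   6.2] hook [ 25.7 -33.4  -2.7] tip 22.3 y-ang -0.3 F rail [-1.8  0.3 -2.6] M tool [ 0.02  0.67 -0.03] w 0.043016141617873586 t 11.6
```

Request:
{"name": "apply_moves", "arguments": {"increments": "40 0.0009 0 0.0004 0 0 0;40 0 0 0 0 0 0;40 0.0009 0 0.0004 0 0 0;40 0 0 0 0 0 0;40 0 0 0 0 0 0;40 0 0 0 0 0 0;40 0 0 0 0 0 0;40 0 0 0 0 0 0"}}

```text
clock: 12.4
tcp_pos: [0.5873, -0.1762, 0.1602]
orientation: [-0.086, 1.172, 0.13]
contact_force: [-8.1, -0.3, 10.3]
grip_width: 0.0433
```

```bash
python3 - <<'E'
from h import *
state()
f=grab('scene','s6');a=f['color'][180:260,270:390];cv2.imwrite('pics/s6b.png',cv2.resize(a,(798,532),interpolation=cv2.INTER_CUBIC))
E
```

```text
seat [  9.6 -33.6   5.1] hook [ 25.9 -33.5  -3.7] tip 22.3 y-ang -0.2 F rail [ 1.5  0.8 13. ] M tool [0.08 1.67 0.35] w 0.04328674588652834 t 12.4
```

View pics/s6b.png

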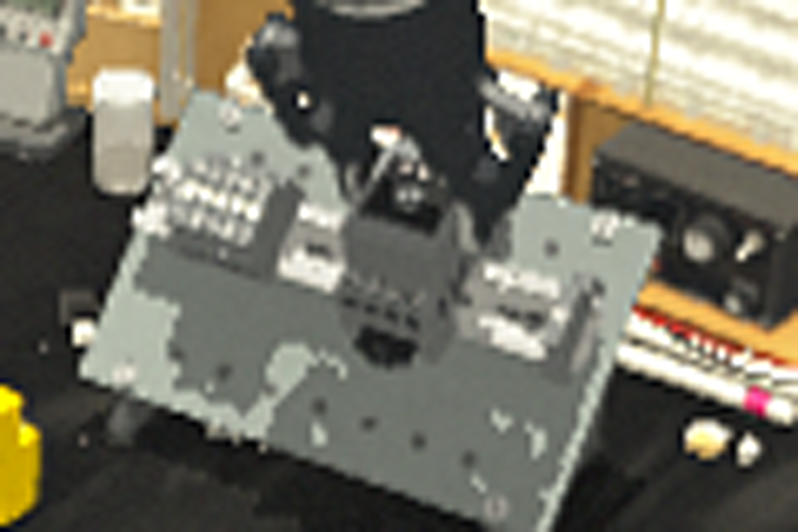

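```bash
python3 - <<'E'
from h import *
delta(*target(22.3,.0255,-.034,-.0018));delta(*target(26,.0255,-.034,-.0023));delta(*target(26,.0215,-.034,-.0023))
E
```

```text
shift units [-0.0016 -0.0003 -0.0012] turn units [ 0.05 -0.   -0.02]
shift units [-0.0023 -0.0003  0.0019] turn units [ 0.05  0.54 -0.02]
shift units [-0.0008 -0.0003 -0.0018] turn units [ 0.05  0.54 -0.02]
```

Request:
{"name": "apply_moves", "arguments": {"increments": "40 -0.0016 0 -0.0012 0 0 0;40 -0.0004 0 0.0015 0 0.27 0;40 -0.0003 0 0.0016 0 0.27 0;40 0 0 0 0 0 0;40 0.0008 0 -0.0019 0 0 0;40 0.0007 0 -0.0018 0 0 0;40 0 0 0 0 0 0;40 0 0 0 0 0 0"}}

```text
clock: 13.25
tcp_pos: [0.5852, -0.1765, 0.1594]
orientation: [-0.091, 1.237, 0.127]
contact_force: [-0.2, -0.2, -3.3]
grip_width: 0.0432
```

```bash
python3 - <<'E'
from h import *
state();delta(*target(26,.0195,-.034,-.0023));delta(*target(26,.0175,-.034,-.0023))
E
```

```text
seat [  5.1 -33.6   7.1] hook [ 20.8 -33.5  -2.8] tip 26.0 y-ang -0.2 F rail [-2.5 -0.2 -2.2] M tool [-0.07  0.53 -0.03] w 0.043152911593278775 t 13.25
shift units [ 0.0001 -0.0003 -0.0014] turn units [ 0.05 -0.01 -0.02]
shift units [ 0.001  -0.0003 -0.0032] turn units [ 0.05 -0.01 -0.02]
```

Request:
{"name": "apply_moves", "arguments": {"increments": "40 0.0004 0 -0.0009 0 0 0;40 0 0 0 0 0 0;40 0.0004 0 -0.0009 0 0 0;40 0 0 0 0 0 0;40 0.0004 0 -0.0009 0 0 0;40 0 0 0 0 0 0;40 0 0 0 0 0 0;40 0 0 0 0 0 0"}}

```text
clock: 14.05
tcp_pos: [0.5835, -0.1766, 0.1576]
orientation: [-0.091, 1.237, 0.128]
contact_force: [-0.5, 0.3, -2.6]
grip_width: 0.0431
```

```bash
python3 - <<'E'
from h import *
state()
E
```

```text
seat [  2.6 -33.5   7. ] hook [ 18.4 -33.4  -2.9] tip 26.0 y-ang -0.3 F rail [-2.2  0.4 -1.5] M tool [-0.03  0.51  0.03] w 0.04312854270516263 t 14.05
```

Nearly there; continue to wall contact.

Request:
{"name": "apply_moves", "arguments": {"increments": "40 0.0004 0 -0.0009 0 0 0;40 0 0 0 0 0 0;40 0.0004 0 -0.0009 0 0 0;40 0 0 0 0 0 0;40 0 0 0 0 0 0;40 0 0 0 0 0 0;40 0 0 0 0 0 0;40 0 0 0 0 0 0"}}

```text
clock: 14.85
tcp_pos: [0.583, -0.1767, 0.1569]
orientation: [-0.091, 1.235, 0.128]
contact_force: [2.7, 2.3, 3.9]
grip_width: 0.0434
```

```bash
python3 - <<'E'
from h import *
state()
E
```

```text
seat [  1.8 -33.6   7. ] hook [ 17.6 -33.4  -2.9] tip 25.9 y-ang -0.3 F rail [4.9 1.9 0.6] M tool [ 0.06 -0.85  0.47] w 0.0433924389062055 t 14.85
```

Request:
{"name": "apply_moves", "arguments": {"increments": "40 0.0011 0 -0.0022 0 -0.47 0;40 0.0011 0 -0.0023 0 -0.47 0;40 0.0011 0 -0.0024 0 -0.47 0;40 0 0 0 0 0 0;40 0 0 0 0 0 0;40 0 0 0 0 0 0;40 0 0 0 0 0 0;40 0 0 0 0 0 0"}}

```text
clock: 15.65
tcp_pos: [0.5773, -0.1774, 0.1513]
orientation: [-0.079, 1.068, 0.133]
contact_force: [-1.6, 2.3, 8.3]
grip_width: 0.0431
```

```bash
python3 - <<'E'
from h import *
state();delta(*target(8,.0178,-.034,-.0025));delta(*target(0,.0182,-.034,-.0022))
E
```

```text
seat [  0.3 -33.3   4.5] hook [ 17.5 -33.2  -2.6] tip 16.3 y-ang -0.3 F rail [5.  2.5 6.8] M tool [ 0.23 -0.47  0.71] w 0.04306778195241104 t 15.65
shift units [ 0.0029 -0.0005 -0.0058] turn units [ 0.05 -1.21 -0.03]
shift units [ 0.0063 -0.0005 -0.0109] turn units [ 0.04 -2.37 -0.04]
```

Request:
{"name": "apply_moves", "arguments": {"increments": "40 0.0008 0 -0.002 0 -0.4 0;40 0.0009 0 -0.002 0 -0.4 0;40 0.001 0 -0.0019 0 -0.4 0;40 0.001 0 -0.0018 0 -0.4 0;40 0 0 0 0 0 0;40 0 0 0 0 0 0;40 0 0 0 0 0 0;40 0 0 0 0 0 0"}}

```text
clock: 16.45
tcp_pos: [0.576, -0.1775, 0.1658]
orientation: [-0.045, 0.932, 0.184]
contact_force: [33.7, 19.2, -46.4]
grip_width: 0.0415
```

```bash
python3 - <<'E'
from h import *
state();delta(*target(0,.0182,-.034,-.0022))
E
```

```text
seat [ 15.2 -31.2  14.5] hook [ 33.2 -30.9   9.9] tip 8.4 y-ang 0.1 F rail [ -7.3  14.3 -58.3] M tool [-0.07  0.27  2.1 ] w 0.04146518901655909 t 16.45
shift units [ 0.0172 -0.0014 -0.0192] turn units [ 0.01 -1.22 -0.47]
```

```bash
python3 - <<'E'
from h import *
o=r.get_obs();print(o['joints'].round(3),o['qvel'].round(2),o['tau'].round(1));p,m=tool();print(p,m.round(3))
f=grab('wrist','w7');cv2.imwrite('pics/w7b.png',cv2.resize(f['color'],(750,562)))
state()
E
```

```text
[ 0.876  0.39  -0.594  2.162 -0.891  0.176  2.958] [-0. -0.  0.  0.  0.  0. -0.] [ 17.1 -64.5   5.4 -26.5  -0.2  -3.3  -0. ]
[ 0.57596094 -0.17753149  0.16577756] [[ 0.582 -0.177  0.794]
 [ 0.138  0.983  0.118]
 [-0.801  0.041  0.597]]
seat [ 15.2 -31.2  14.5] hook [ 33.2 -31.    9.9] tip 8.4 y-ang 0.1 F rail [ -7.7  14.2 -58.2] M tool [0.01 0.25 2.03] w 0.041834069092441035 t 16.5
```

View pics/w7b.png

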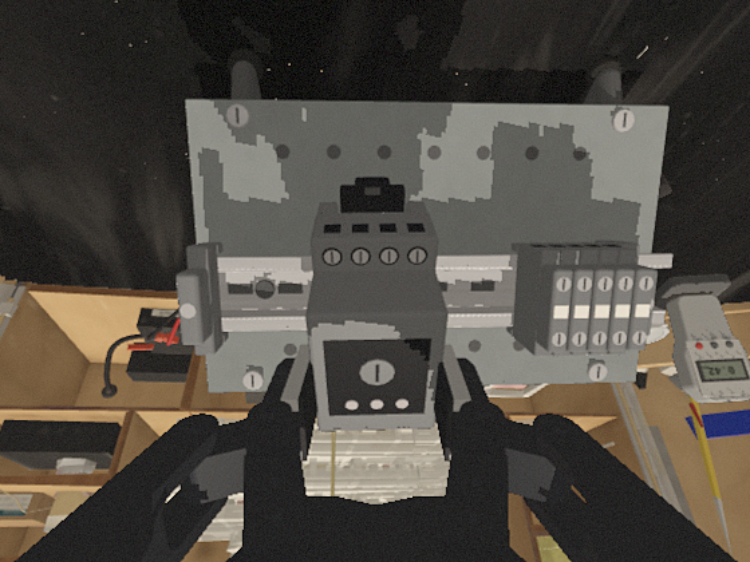

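Request:
{"name": "apply_moves", "arguments": {"increments": "60 0 0 0 0 0 0;60 0 0 0 0 0 0;60 0 0 0 0 0 0;60 0 0 0 0 0 0;60 -0.01 0 0 0 0 0;60 -0.015 0 0 0 0 0;60 -0.015 0 0 0 0 0;60 -0.015 0 0 0 0 0"}}

```text
clock: 17.3
tcp_pos: [0.5449, -0.1973, 0.2163]
orientation: [-0.051, 0.923, 0.158]
contact_force: [0.6, 0.5, 0.3]
grip_width: 0.06
```

```bash
python3 - <<'E'
from h import *
o=r.get_obs();print(o['joints'].round(3),o['contact_force'].round(1),o['clock']);state()
f=grab('wrist','w8');np.set_printoptions(suppress=True)
E
```

```text
[ 0.903  0.251 -0.534  2.179 -0.863  0.3    2.916] [0.6 0.5 0.3] 17.3
seat [ 27.6 -47.4  73.9] hook [ 45.6 -47.3  69.4] tip 7.9 y-ang 0.2 F rail [ 0.7  0.5 -0.3] M tool [-0.05  0.62 -0.03] w 0.05999147645239745 t 17.3
```

```bash
python3 - <<'E'
from h import *
M=RM@R.from_euler('y',45,degrees=True).as_matrix(); M=np.c_[-M[:,2],M[:,1],M[:,0]];print(M.round(3))
delta(np.array([.545,-.175,.27]),M)
E
```

```text
[[-0.   -0.14  0.99]
 [ 0.    0.99  0.14]
 [-1.   -0.    0.  ]]
shift units [-0.0386  0.0239  0.0344] turn units [ 0.08  5.41 -0.23]
```

Request:
{"name": "apply_moves", "arguments": {"increments": "60 -0.01 0.006 0 0 0.7 0;50 -0.01 0.006 0 0 0.8 0;40 -0.01 0.006 0 0 0.8 0;30 -0.005 0.006 0 0 0.8 -0.1;20 0 0 0 0 0.8 -0.1;10 0 0 0 0 0.8 0;0 0 0 0 0 0.7 0;0 0 0 0 0 0 0"}}

```text
clock: 18.15
tcp_pos: [0.5285, -0.1753, 0.2436]
orientation: [-0.119, 1.543, 0.13]
contact_force: [0.1, 0.8, 0.2]
grip_width: 0.0001
```

```bash
python3 - <<'E'
from h import *
M=RM@R.from_euler('y',45,degrees=True).as_matrix(); M=np.c_[-M[:,2],M[:,1],M[:,0]]
o=r.get_obs();print(o['joints'].round(3),o['tcp_pos'],o['contact_force'].round(1),o['grip_width'])
delta(np.array([.545,-.175,.27]),M)
f=grab('wrist','w9')
# predicted nose pixels for module hooked at various tip
mod=np.array([(-32,-22.5,50),(-32,22.5,50),(24,-22.5,50),(24,22.5,50),(-22,0,50)])/1e3
for tip in (0,12,18,24):
    t=np.deg2rad(tip);Rt=np.c_[[np.cos(t),0,-np.sin(t)],[0,1,0],[np.sin(t),0,np.cos(t)]]
    P=np.array([.0178,-.034,-.002])+(mod-[.0185,0,-.002])@Rt.T; Wd=P@RM.T+RP
    print(tip,proj(f,Wd).round(0).tolist(),Wd[4].round(4))
q=proj(f,[Wd[4]])[0].astype(int);print(q)
x0=max(0,min(560-240,q[0]-120));y0=max(0,min(420-180,q[1]-90));print(x0,y0)
cv2.imwrite('pics/w9b.png',cv2.resize(f['color'][y0:y0+180,x0:x0+240],(800,600),interpolation=cv2.INTER_CUBIC))
E
```

```text
[ 0.314  0.283 -0.118  1.854  0.023  0.985  1.917] [ 0.52852873 -0.17526245  0.24360653] [0.1 0.8 0.2] 0.00013254393959691028
shift units [-0.026  -0.0022  0.0169] turn units [ 0.15  0.2  -0.04]
0 [[242.0, 217.0], [295.0, 218.0], [237.0, 284.0], [296.0, 285.0], [268.0, 229.0]] [ 0.5492 -0.1819  0.1308]
12 [[240.0, 226.0], [296.0, 227.0], [237.0, 299.0], [296.0, 300.0], [268.0, 239.0]] [ 0.5523 -0.1814  0.1442]
18 [[239.0, 232.0], [297.0, 233.0], [236.0, 307.0], [296.0, 307.0], [267.0, 246.0]] [ 0.5548 -0.1811  0.1506]
24 [[238.0, 240.0], [297.0, 241.0], [236.0, 314.0], [296.0, 315.0], [267.0, 253.0]] [ 0.558  -0.1806  0.1567]
[267 253]
147 163
```

View pics/w9b.png

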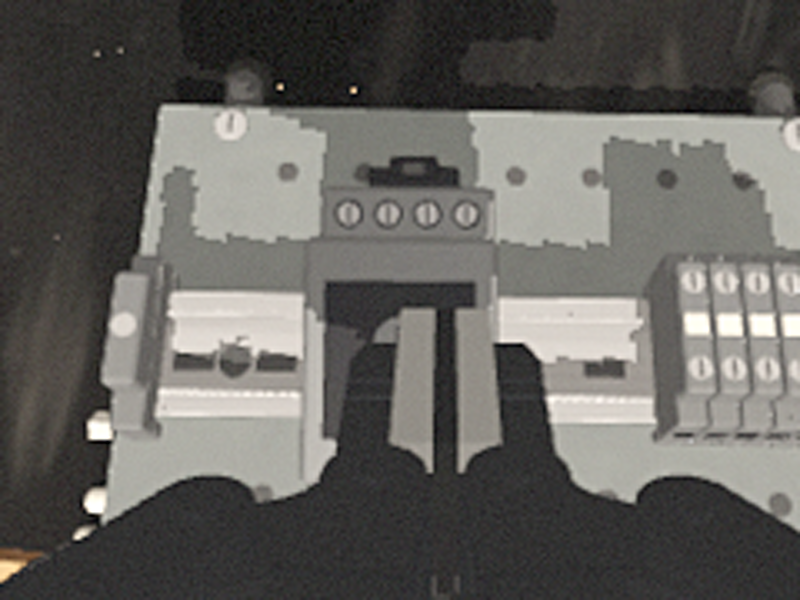

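```bash
cat >> h.py <<'E'
def press(tip,gap=0.,ttip=25,px=-.018,hk=(.0178,-.034,-.002)):
    t=np.deg2rad(tip);Rt=np.c_[[np.cos(t),0,-np.sin(t)],[0,1,0],[np.sin(t),0,np.cos(t)]]
    P=np.array(hk)+Rt@(np.array([px,0,.05])-[.0185,0,-.002]); a=np.deg2rad(ttip)
    mz=np.array([np.sin(a),0,np.cos(a)]);mx=np.array([np.cos(a),0,-np.sin(a)])
    return RP+RM@(P+(.017+gap)*mz), RM@np.c_[-mz,[0,1,0],mx]
E
python3 - <<'E'
from h import *
delta(*press(19,.025))
p,m=press(19); 
for t in (12,6,0): print(t,(m.T@(press(t)[0]-p)).round(4))
E
```

```text
shift units [ 0.0507 -0.0097  0.0146] turn units [ 0.14 -2.7  -0.07]
12 [ 0.0054  0.     -0.0055]
6 [ 0.0106  0.     -0.0097]
0 [ 0.0162  0.     -0.0133]
```

Request:
{"name": "apply_moves", "arguments": {"increments": "0 0 -0.005 0.005 0.14 -0.9 -0.07;0 0 -0.005 0 0 -0.9 0;0 0 0 0 0 -0.9 0;0 0 0 0 0 0 0;0 0 0 0 0 0 0;0 0 0 0 0 0 0;0 0 0 0 0 0 0;0 0 0 0 0 0 0"}}

```text
clock: 19.0
tcp_pos: [0.5338, -0.1843, 0.2438]
orientation: [-0.088, 1.221, 0.122]
contact_force: [-0.2, 0.7, -0.8]
grip_width: -0.0002
```

```bash
python3 - <<'E'
from h import *
delta(*press(19,.025));delta(*press(19,.006));o=r.get_obs();print(o['joints'].round(3),o['clock'])
E
```

```text
shift units [ 0.0517  0.0003 -0.007 ] turn units [ 0.01 -0.01  0.01]
shift units [ 0.0707  0.0003 -0.007 ] turn units [ 0.01 -0.01  0.01]
[ 0.453  0.179 -0.169  2.039 -0.194  0.617  2.145] 19.0
```

Request:
{"name": "apply_moves", "arguments": {"increments": "0 0.02 0 -0.003 0 0 0;0 0.02 0 -0.002 0 0 0;0 0.015 0 -0.002 0 0 0;0 0.01 0 0 0 0 0;0 0.004 0 0 0 0 0;0 0 0 0 0 0 0;0 0 0 0 0 0 0;0 0 0 0 0 0 0"}}

```text
clock: 19.8
tcp_pos: [0.5501, -0.1827, 0.1773]
orientation: [-0.087, 1.22, 0.121]
contact_force: [-0.3, 0.7, 0.2]
grip_width: -0.0002
```

```bash
python3 - <<'E'
from h import *
delta(*press(19,0));delta(*press(0,0));o=r.get_obs();print(o['joints'].round(3),o['clock'],RM.T@o['contact_force'])
E
```

```text
shift units [0.0085 0.001  0.0003] turn units [ 0.   -0.    0.02]
shift units [ 0.0247  0.001  -0.013 ] turn units [ 0.   -0.    0.02]
[ 0.438  0.293 -0.176  2.073 -0.194  0.467  2.149] 19.8 [-0.00318074  0.78107501  0.32277589]
```

Request:
{"name": "apply_moves", "arguments": {"increments": "0 0.004 0.001 0 0 0 0;0 0.004 0 0 0 0 0;0 0.0027 0 -0.0027 0 0 0;0 0.0027 0 -0.0027 0 0 0;0 0.0025 0 -0.002 0 0 0;0 0.0025 0 -0.002 0 0 0;0 0 0 0 0 0 0;0 0 0 0 0 0 0"}}

```text
clock: 20.6
tcp_pos: [0.5467, -0.1818, 0.1564]
orientation: [-0.087, 1.221, 0.121]
contact_force: [-7.2, 1.0, 9.3]
grip_width: 0.0001
```

```bash
python3 - <<'E'
from h import *
delta(*press(0,0));o=r.get_obs();print(o['joints'].round(3),o['clock'],RM.T@o['contact_force'])
E
```

```text
shift units [ 0.0062 -0.0004 -0.0029] turn units [ 0.   -0.01  0.01]
[ 0.444  0.321 -0.183  2.095 -0.199  0.419  2.16 ] 20.6 [ 1.63335298  1.97796558 11.51637746]
```

Pressing with 11.5 N, as expected; continue to home and slightly beyond.

Request:
{"name": "apply_moves", "arguments": {"increments": "0 0.002 0 -0.0012 0 0 0;0 0.002 0 -0.001 0 0 0;0 0.0022 0 -0.0008 0 0 0;0 0 0 0 0 0 0;0 0.001 0 0 0 0 0;0 0 0 0 0 0 0;0 0 0 0 0 0 0;0 0 0 0 0 0 0"}}

```text
clock: 21.4
tcp_pos: [0.5466, -0.1824, 0.1547]
orientation: [-0.088, 1.217, 0.12]
contact_force: [-43.9, 7.7, 74.0]
grip_width: 0.0001
```

```bash
python3 - <<'E'
from h import *
delta(*press(0,0));o=r.get_obs();print(o['clock'],(RM.T@o['contact_force']).round(1))
E
```

```text
shift units [ 0.0046  0.0001 -0.0021] turn units [0.01 0.02 0.03]
21.4 [22.4 13.8 82.3]
```

Request:
{"name": "apply_moves", "arguments": {"increments": "0 -0.005 0 0 0 0 0;0 -0.015 0 0 0 0 0;0 -0.03 0 0 0 0 0;0 -0.04 0 0.02 0 0 0;0 -0.03 0 0.02 0 0 0;0 0 0 0.03 0 0 0;0 0 0 0 0 0 0;0 0 0 0 0 0 0"}}

```text
clock: 22.2
tcp_pos: [0.5716, -0.1778, 0.2845]
orientation: [-0.088, 1.221, 0.122]
contact_force: [-0.0, -1.0, -0.9]
grip_width: -0.0001
```

```bash
cat > chk.py <<'E'
from h import *
w3=load('w3');a=.4365;B=np.c_[[np.cos(a),np.sin(a),0],[-np.sin(a),np.cos(a),0],[0,0,1]]
def mc(uv,z): return (onz(w3,np.array(uv)/1.905+[90,0],z)-[.583,.1537,0])@B
SC=np.array([mc((u,313),.040) for u in (324,349,374,399)]); NO=np.array([mc((300,343),.066),mc((423,343),.066)]); BO=np.array([mc((307,290),.04),mc((417,290),.04)])
def world(q,tip,hk):
    t=np.deg2rad(tip);Rt=np.c_[[np.cos(t),0,-np.sin(t)],[0,1,0],[np.sin(t),0,np.cos(t)]]
    return (np.array(hk)+(q-[.0185,0,.014])@Rt.T)@RM.T+RP
E
python3 - <<'E'
from chk import *
print((SC*1e3).round(1),(NO*1e3).round(1))
w9=load('w9')
obs=np.array([(348,213),(388,213),(427,213),(467,213),(308,240),(493,243)])/3.333+[147,163]
print(obs.round(1).tolist())
for tip in (14,16,18,20,22): print(tip,proj(w9,world(np.r_[SC,NO],tip,(.0178,-.034,-.002))).round(1).tolist())
f=grab('wrist','w10')
for tip in (0,5,10,15): print(tip,proj(f,world(np.r_[SC,NO],tip,(.0182,-.034,-.002))).round(1).tolist())
q=proj(f,world(SC,5,(.0182,-.034,-.002))).mean(0);g=cv2.cvtColor(f['color'],cv2.COLOR_BGR2GRAY)
u,v=int(q[0]),int(q[1]);print(u,v)
for row in range(v-40,v+45): print(row,g[row,u-40:u+42:3].tolist())
E
```

```text
[[-38.  -15.7  40. ]
 [-38.   -5.7  40. ]
 [-37.9   4.3  40. ]
 [-37.9  14.3  40. ]] [[-32.1 -22.9  66. ]
 [-32.1  21.6  66. ]]
[[251.4, 226.9], [263.4, 226.9], [275.1, 226.9], [287.1, 226.9], [239.4, 235.0], [294.9, 235.9]]
14 [[250.7, 225.0], [262.2, 225.2], [273.6, 225.3], [285.0, 225.5], [238.7, 228.0], [295.1, 228.8]]
16 [[250.5, 225.8], [262.0, 226.0], [273.6, 226.1], [285.1, 226.3], [238.4, 230.1], [295.3, 230.9]]
18 [[250.3, 226.7], [261.9, 226.8], [273.5, 227.0], [285.1, 227.2], [238.0, 232.3], [295.4, 233.1]]
20 [[250.1, 227.7], [261.8, 227.8], [273.5, 228.0], [285.2, 228.2], [237.7, 234.6], [295.5, 235.4]]
22 [[249.9, 228.7], [261.7, 228.9], [273.5, 229.1], [285.3, 229.3], [237.4, 237.0], [295.6, 237.9]]
0 [[262.4, 108.1], [273.6, 108.1], [284.9, 108.1], [296.1, 108.1], [251.6, 101.5], [306.8, 101.5]]
5 [[262.1, 108.5], [273.5, 108.5], [285.0, 108.5], [296.4, 108.5], [251.0, 104.8], [307.3, 104.9]]
10 [[261.8, 109.5], [273.4, 109.5], [285.0, 109.5], [296.7, 109.5], [250.5, 109.0], [307.7, 109.1]]
15 [[261.4, 111.1], [273.3, 111.1], [285.1, 111.1], [296.9, 111.1], [250.0, 1
[... 9852 characters left out ...]
, 187, 152, 33, 56, 186, 45, 26, 26, 91, 86, 174, 172, 169, 168]
148 [168, 169, 170, 169, 172, 68, 90, 29, 23, 32, 152, 79, 24, 16, 173, 74, 27, 22, 172, 13, 31, 31, 91, 81, 177, 172, 171, 172]
149 [173, 172, 174, 175, 172, 67, 88, 32, 32, 31, 28, 16, 30, 26, 49, 24, 20, 26, 53, 22, 34, 31, 90, 87, 180, 170, 172, 176]
150 [178, 181, 179, 177, 178, 65, 86, 38, 32, 37, 34, 31, 28, 23, 31, 31, 26, 36, 36, 31, 22, 25, 93, 104, 183, 181, 178, 178]
151 [185, 183, 181, 181, 182, 72, 90, 33, 19, 24, 24, 24, 17, 20, 35, 27, 21, 40, 28, 23, 30, 30, 89, 98, 184, 178, 177, 179]
152 [186, 186, 186, 188, 187, 67, 86, 39, 26, 21, 30, 19, 21, 12, 25, 20, 11, 24, 31, 22, 20, 15, 109, 114, 188, 180, 179, 180]
```

```bash
cat > fin.py <<'E'
from chk import *
Q=np.array([mc((362,343),.066),mc((362,372),.066),mc((362,405),.066),mc((338,445),.066),mc((362,445),.066),mc((387,445),.066)])
def fitm(f,O,wt):
    for hz in (None,-.002):
        def res(v):
            return ((proj(f,world(Q,v[0],(v[1],v[2],v[3] if hz is None else hz)))-O)*wt).ravel()
        s=least_squares(res,[0,.018,-.034,-.002],x_scale=[1,.01,.01,.01]);print('tip,hook x y z',s.x[0].round(2),(s.x[1:]*1e3).round(1),res(s.x).reshape(-1,2).round(1).tolist())
E
python3 - <<'E'
from fin import *
f=load('w10');g=cv2.cvtColor(f['color'],cv2.COLOR_BGR2GRAY)
n,l,st,c=cv2.connectedComponentsWithStats((g[138:154,262:302]>100).astype(np.uint8));D=[c[i]+[262,138] for i in range(1,n) if 12<st[i,4]<60];D=sorted(D,key=lambda a:a[0]);print(D)
n,l,st,c=cv2.connectedComponentsWithStats((g[117:136,264:299]>45).astype(np.uint8));i=1+st[1:,4].argmax();K=c[i]+[264,117];print(K,st[i])
O=np.array([[280.5,99.5],[280.5,110.2],K,*D]);W=np.array([[0,.5],[0,1],[1,1],[1,1],[1,1],[1,1]])
fitm(f,O,W)
E
```

```text
[array([270.2       , 145.53333333]), array([281.5483871 , 145.58064516]), array([293.     , 145.65625])]
[281.71111111 126.03333333] [ 10   2  16  15 180]
tip,hook x y z 1.52 [ 10.7 -32.2  -9.8] [[0.0, -0.8], [0.0, 0.6], [-0.2, 0.0], [0.0, -0.0], [-0.1, -0.1], [0.2, -0.1]]
tip,hook x y z -2.21 [ 16.3 -32.3  -2. ] [[0.0, -0.7], [0.0, 0.6], [-0.2, -0.1], [-0.3, -0.0], [-0.1, -0.0], [0.6, -0.1]]
```

```bash
python3 - <<'E'
from h import *
f=load('w10');g=cv2.cvtColor(f['color'],cv2.COLOR_BGR2GRAY)
P=np.array([(-.0175,-.06,0),(.0175,-.06,0),(-.075-.0146,-.06,-.025),(.06,-.06,-.025)]);print(proj(f,P@RM.T+RP).round(1))
u=int(proj(f,P[:1]@RM.T+RP)[0,0]);print([int(k) for k in g[130:200,u-3:u+4].mean(1)])
# foot: darkest columns beyond the body
print([int(k) for k in g[60:112,270:292].mean(1)])
E
```

```text
[[253.  139.3]
 [252.6 175.1]
 [255.7  81.1]
 [254.3 221.4]]
[91, 93, 92, 91, 91, 92, 91, 87, 113, 149, 152, 151, 151, 154, 162, 152, 132, 142, 142, 143, 148, 150, 153, 154, 154, 149, 133, 127, 124, 107, 110, 110, 110, 111, 108, 113, 117, 145, 184, 173, 173, 179, 180, 185, 179, 130, 142, 142, 142, 141, 141, 141, 140, 139, 140, 140, 140, 141, 141, 141, 142, 143, 143, 142, 142, 142, 142, 142, 143, 142]
[25, 25, 24, 26, 25, 24, 23, 24, 23, 25, 25, 23, 23, 23, 24, 22, 25, 21, 18, 23, 69, 104, 98, 97, 97, 98, 98, 97, 98, 98, 98, 97, 98, 98, 97, 98, 97, 99, 96, 87, 82, 85, 86, 85, 85, 86, 86, 86, 88, 84, 48, 24]
```

```bash
python3 - <<'E'
from h import *
p,m=tool();d=m.T@(np.array([.5466,-.1824,.1547])-p);print(d.round(4))
E
```

```text
[ 0.1131 -0.0008 -0.0668]
```

Request:
{"name": "apply_moves", "arguments": {"increments": "0 0.01 0 -0.03 0 0 0;0 0.03 0 -0.03 0 0 0;0 0.03 0 -0.0068 0 0 0;0 0.02 0 0 0 0 0;0 0.012 0 0 0 0 0;0 0.006 0 0 0 0 0;0 0.003 0 0 0 0 0;0 0 0 0 0 0 0"}}

```text
clock: 23.05
tcp_pos: [0.5468, -0.182, 0.158]
orientation: [-0.087, 1.22, 0.121]
contact_force: [0.5, 0.1, 0.6]
grip_width: -0.0
```

```bash
python3 - <<'E'
from h import *
p,m=tool();d=m.T@(np.array([.5466,-.1824,.1547])-p);o=r.get_obs();print(d.round(4),(RM.T@o['contact_force']).round(1),o['clock'])
E
```

```text
[ 0.003  -0.0004 -0.0014] [0.8 0.  0.1] 23.05
```

Request:
{"name": "apply_moves", "arguments": {"increments": "0 0.001 0 -0.0014 0 0 0;0 0.001 0 0 0 0 0;0 0 0 0 0 0 0;0 0 0 0 0 0 0;0 0 0 0 0 0 0;0 0 0 0 0 0 0;0 0 0 0 0 0 0;0 0 0 0 0 0 0"}}

```text
clock: 23.85
tcp_pos: [0.5461, -0.1823, 0.156]
orientation: [-0.087, 1.22, 0.121]
contact_force: [-3.7, -0.5, 7.1]
grip_width: -0.0002
```

```bash
python3 - <<'E'
from h import *
p,m=tool();d=m.T@(np.array([.5466,-.1824,.1547])-p);o=r.get_obs();print(d.round(4),(RM.T@o['contact_force']).round(1),o['clock'])
E
```

```text
[ 0.0013 -0.0001  0.    ] [ 2.4 -0.   7.6] 23.85
```

Request:
{"name": "apply_moves", "arguments": {"increments": "0 -0.02 0 0 0 0 0;0 -0.04 0 0 0 0 0;0 -0.045 0 0 0 0 0;0 -0.03 0 0.03 0 0.8 0;0 0 0 0.03 0 0.8 0;0 0 0 0.02 0 0.8 0;0 0 0 0.02 0 0.5 0;0 0 0 0 0 0 0"}}

```text
clock: 24.65
tcp_pos: [0.6, -0.172, 0.3034]
orientation: [-0.114, 1.568, 0.113]
contact_force: [-0.3, 0.7, -0.8]
grip_width: -0.0005
```

```bash
python3 - <<'E'
from fin import *
f=grab('wrist','w11');o=r.get_obs();print(o['tcp_pos'],o['orientation'].round(2),o['clock'])
g=cv2.cvtColor(f['color'],cv2.COLOR_BGR2GRAY)
q=proj(f,world(Q,0,(.0185,-.032,-.002)));print(q.round(1).tolist())
s=proj(f,world(SC,0,(.0185,-.032,-.002)));print('screws',s.round(1).tolist())
c=q[4].astype(int);y0,x0=c[1]-9,c[0]-20
n,l,st,cc=cv2.connectedComponentsWithStats((g[y0:y0+18,x0:x0+40]>100).astype(np.uint8));print([(cc[i]+[x0,y0]).round(1).tolist()+[int(st[i,4])] for i in range(1,n)])
c=q[2].astype(int);y0,x0=c[1]-9,c[0]-16
n,l,st,cc=cv2.connectedComponentsWithStats((g[y0:y0+18,x0:x0+32]>45).astype(np.uint8));print([(cc[i]+[x0,y0]).round(1).tolist()+[int(st[i,4])] for i in range(1,n)])
u=int(q[0][0]);r0=int(min(q[0][1],s[0][1]))-25;print(r0,[int(k) for k in g[r0:r0+70,u-3:u+4].mean(1)])
P=np.array([(-.0175,-.06,0),(.0175,-.06,0)]);z=proj(f,P@RM.T+RP);print(z.round(1));r1=int(z[0][1])-10;u=int(z[0][0]);print(r1,[int(k) for k in g[r1:r1+50,u-3:u+4].mean(1)])
E
```

```text
[ 0.59803555 -0.1731607   0.3031793 ] [-0.11  1.57  0.11] 24.7
[[279.8, 128.4], [279.8, 137.7], [279.7, 149.0], [269.3, 164.0], [279.6, 164.0], [290.4, 164.1]]
screws [[265.0, 140.7], [274.7, 140.7], [284.4, 140.8], [294.1, 140.8]]
[[277.6, 168.7, 287], [269.3, 159.1, 24], [279.4, 159.2, 25], [289.6, 159.3, 24]]
[[279.5, 145.0, 126], [291.0, 145.0, 1], [263.0, 147.0, 1], [287.0, 150.0, 1], [269.0, 157.0, 5], [279.0, 157.0, 5], [289.5, 157.0, 4]]
103 [35, 35, 39, 36, 38, 39, 41, 36, 38, 40, 36, 37, 37, 35, 35, 37, 34, 31, 37, 31, 32, 30, 26, 68, 112, 109, 107, 107, 107, 111, 100, 42, 34, 37, 33, 33, 36, 77, 108, 97, 96, 98, 96, 97, 96, 102, 111, 84, 31, 34, 36, 35, 36, 26, 85, 144, 167, 166, 129, 46, 28, 27, 70, 113, 107, 107, 106, 105, 106, 105]
[[254.  170.1]
 [252.6 199.1]]
160 [114, 115, 113, 116, 114, 115, 114, 114, 111, 120, 134, 133, 129, 131, 130, 125, 124, 126, 129, 127, 132, 133, 139, 140, 140, 144, 142, 142, 143, 141, 144, 141, 140, 145, 141, 141, 141, 140, 139, 135, 129, 111, 114, 115, 115, 114, 115, 112, 114, 113]
```

```bash
cat > joint.py <<'E'
from fin import *
a=load('w10');b=load('w11')
Oa=np.array([[280.5,99.5],[280.5,110.2],[281.6,126.0],[270.2,145.5],[281.5,145.6],[293,145.7]])
Ob=np.array([[280,125.7],[280,133.6],[279.5,145.],[269.3,159.1],[279.4,159.2],[289.6,159.3]])
W=np.array([[0,.5],[0,1],[1,1],[1,1],[1,1],[1,1]])
def res(v): return np.concatenate([((proj(f,world(Q,v[0],v[1:4]))-O)*W).ravel() for f,O in((a,Oa),(b,Ob))])
s=least_squares(res,[0,.018,-.034,-.002],x_scale=[1,.01,.01,.01]);C=np.linalg.inv(s.jac.T@s.jac)
print(s.x[0],(s.x[1:]*1e3).round(1),'sd',np.sqrt(np.diag(C))*[1,1e3,1e3,1e3]);print(res(s.x).reshape(-1,2).round(1).tolist())
t=np.deg2rad(s.x[0]);h=s.x[[1,3]]*1e3;print('seat',h[0]-18.5*np.cos(t)+2*np.sin(t),h[1]+18.5*np.sin(t)+2*np.cos(t))
for tip in(-3,0,3,6):
    s=least_squares(lambda v:res(np.r_[tip,v]),[.018,-.034,-.002]);print(tip,(s.x*1e3).round(1),s.cost)
E
python3 joint.py
```

```text
-2.9532246682658068 [ 18.1 -32.3   1.6] sd [2.11248408 2.17248621 0.29544444 1.91945215]
[[0.0, -0.9], [0.0, 0.4], [-0.1, -0.1], [-0.5, 0.1], [-0.0, -0.0], [0.7, -0.1], [-0.0, -0.2], [-0.0, 0.5], [-0.1, -0.1], [-0.4, 0.1], [-0.1, 0.0], [0.5, -0.0]]
seat -0.47685318339380295 2.6616072984611057
-3 [ 18.1 -32.3   1.6] 1.2017505491202711
0 [ 15.2 -32.3  -0. ] 2.0998489492053354
3 [ 12.3 -32.3  -1.5] 4.5502327579453565
6 [  9.3 -32.3  -2.8] 8.115132652384688
```

```bash
python3 - <<'E'
from h import *
delta(*press(0,.02,px=.010,hk=(.0182,-.033,-.002)))
p,m=tool();print(r.get_obs()['contact_force'],r.get_obs()['joints'].round(3))
from chk import *
from fin import Q
for n in('w10','w11'): print(n,proj(load(n),world(Q,0,(.018,-.0323,-.002))).round(1)[:,1], proj(load(n),np.array([(-.0175,-.06,0),(.0175,-.06,0)])@RM.T+RP).round(1).tolist())
E
```

```text
shift units [ 0.1147 -0.0006 -0.0393] turn units [ 0.02 -2.91 -0.  ]
[ 0.08297576  0.31422953 -0.24435514] [ 0.295  0.353 -0.15   1.614  0.056  1.179  1.847]
w10 [101.3 114.3 129.9 149.9 149.9 149.9] [[253.0, 139.3], [252.6, 175.1]]
w11 [128.  137.3 148.6 163.5 163.6 163.6] [[254.0, 170.1], [252.6, 199.1]]
```

Request:
{"name": "apply_moves", "arguments": {"increments": "0 0 0 0 0 -0.8 0;0 0 0 0 0 -0.8 0;0 0 0 0 0 -0.8 0;0 0 0 0 0 -0.5 0;0 0 0 0 0 0 0;0 0 0 0 0 0 0;0 0 0 0 0 0 0;0 0 0 0 0 0 0"}}

```text
clock: 25.5
tcp_pos: [0.5971, -0.1743, 0.3044]
orientation: [-0.087, 1.221, 0.122]
contact_force: [0.2, 0.1, 1.1]
grip_width: -0.0
```

```bash
python3 - <<'E'
from h import *
delta(*press(0,.02,px=.010,hk=(.0182,-.033,-.002)));delta(*press(0,.006,px=.010,hk=(.0182,-.033,-.002)))
E
```

```text
shift units [ 0.096   0.0004 -0.0754] turn units [ 0.01 -0.01  0.01]
shift units [ 0.11    0.0004 -0.0754] turn units [ 0.01 -0.01  0.01]
```

Request:
{"name": "apply_moves", "arguments": {"increments": "0 0.02 0 -0.03 0 0 0;0 0.025 0 -0.03 0 0 0;0 0.025 0 -0.0154 0 0 0;0 0.018 0 0 0 0 0;0 0.012 0 0 0 0 0;0 0.006 0 0 0 0 0;0 0 0 0 0 0 0;0 0 0 0 0 0 0"}}

```text
clock: 26.3
tcp_pos: [0.5628, -0.1797, 0.1796]
orientation: [-0.088, 1.22, 0.121]
contact_force: [1.0, -0.3, -0.4]
grip_width: -0.0004
```

```bash
cat > c.py <<'E'
from h import *
p,m=tool();o=r.get_obs();q=RM.T@(p+.017*m[:,0]-RP);print('fingertip in rail mm',(q*1e3).round(1),(RM.T@o['contact_force']).round(1),o['clock'].round(2))
for px in(-.018,.01): P,M=press(0,0,px=px,hk=(.0182,-.033,-.002));print((RM.T@(P+.017*M[:,0]-RP)*1e3).round(1),(m.T@(P-p)).round(4))
E
python3 c.py
```

```text
Traceback (most recent call last):
  File "c.py", line 2, in <module>
    p,m=tool();o=r.get_obs();q=RM.T@(p+.017*m[:,0]-RP);print('fingertip in rail mm',(q*1e3).round(1),(RM.T@o['contact_force']).round(1),o['clock'].round(2))
                                                                                                                                        ^^^^^^^^^^^^^^^^
AttributeError: 'float' object has no attribute 'round'
```

```bash
sed -i "s/o\['clock'\].round(2)/o['clock']/" c.py; python3 c.py; python3 - <<'E'
from h import *
p,m=tool()
print('ref foot-end 7.6N tip',(RM.T@(np.array([.5461,-.1823,.156])+.017*m[:,0]-RP)*1e3).round(1))
E
```

```text
fingertip in rail mm [ 14.4 -33.8  59.4] [ 0.4 -0.4 -1. ] 26.3
[-18.3 -33.   50. ] [ 0.0223  0.0008 -0.0257]
[  9.7 -33.   50. ] [ 0.0105  0.0008 -0.0003]
ref foot-end 7.6N tip [-14.3 -34.   54.6]
```

Request:
{"name": "apply_moves", "arguments": {"increments": "0 0.001 0 0 0 0 0;0 0.001 0 0 0 0 0;0 0 0 0 0 0 0;0 0 0 0 0 0 0;0 0 0 0 0 0 0;0 0 0 0 0 0 0;0 0 0 0 0 0 0;0 0 0 0 0 0 0"}}

```text
clock: 27.1
tcp_pos: [0.5627, -0.1796, 0.177]
orientation: [-0.087, 1.221, 0.121]
contact_force: [-0.5, 0.4, 0.1]
grip_width: 0.0001
```

```bash
python3 c.py
```

```text
fingertip in rail mm [ 12.5 -33.7  57.6] [-0.3  0.4  0.3] 27.1
[-18.3 -33.   50. ] [ 0.0199  0.0007 -0.0247]
[  9.7 -33.   50. ] [0.008  0.0007 0.0007]
```

Request:
{"name": "apply_moves", "arguments": {"increments": "0 0.001 0 0 0 0 0;0 0 0 0 0 0 0;0 0.0008 0 0 0 0 0;0 0 0 0 0 0 0;0 0 0 0 0 0 0;0 0 0 0 0 0 0;0 0 0 0 0 0 0;0 0 0 0 0 0 0"}}

```text
clock: 27.9
tcp_pos: [0.5634, -0.1795, 0.1754]
orientation: [-0.087, 1.221, 0.121]
contact_force: [0.3, -0.7, 0.2]
grip_width: 0.0001
```

```bash
python3 c.py
```

```text
fingertip in rail mm [ 11.8 -33.7  55.9] [ 0.3 -0.7 -0. ] 27.9
[-18.3 -33.   50. ] [ 0.0181  0.0007 -0.0247]
[  9.7 -33.   50. ] [0.0062 0.0007 0.0006]
```

Request:
{"name": "apply_moves", "arguments": {"increments": "0 0.0008 0 0 0 0 0;0 0 0 0 0 0 0;0 0.0006 0 0 0 0 0;0 0 0 0 0 0 0;0 0 0 0 0 0 0;0 0 0 0 0 0 0;0 0 0 0 0 0 0;0 0 0 0 0 0 0"}}

```text
clock: 28.7
tcp_pos: [0.5645, -0.1795, 0.1749]
orientation: [-0.087, 1.219, 0.121]
contact_force: [-1.1, 0.8, 6.2]
grip_width: 0.0002
```

```bash
python3 c.py
```

```text
fingertip in rail mm [ 12.3 -33.9  54.8] [3.6 0.9 5.1] 28.7
[-18.3 -33.   50. ] [ 0.0172  0.0009 -0.0257]
[  9.7 -33.   50. ] [ 0.0054  0.0008 -0.0003]
```

Request:
{"name": "apply_moves", "arguments": {"increments": "0 -0.01 0 0 0 0 0;0 -0.03 0 0 0 0 0;0 -0.04 0 0 0 0 0;0 -0.03 0 0 0 0 0;0 0 0 0 0 0 0;0 0 0 0 0 0 0;0 0 0 0 0 0 0;0 0 0 0 0 0 0"}}

```text
clock: 29.5
tcp_pos: [0.5262, -0.1841, 0.276]
orientation: [-0.086, 1.223, 0.122]
contact_force: [-0.9, 0.0, -0.8]
grip_width: -0.0003
```

```bash
python3 - <<'E'
from h import *
a=load('s0')['color'].astype(int);f=grab('scene','s12');d=np.abs(f['color'].astype(int)-a).max(2)
s=np.array(R.from_matrix(RM).apply([0,.033,.02])+RP)
P=proj(f,s)[0].astype(int);print('strip pix diff',d[P[1]-6:P[1]+3,P[0]-14:P[0]+1].mean(), 'noise',d[300:400,420:480].mean(), 'cup/pliers',d[170:215,155:225].mean())
o=r.get_obs();print(o['tcp_pos'],o['contact_force'],o['qvel'].round(3));r.hand_in()
E
```

```text
strip pix diff 7.377777777777778 noise 3.8343333333333334 cup/pliers 5.547301587301587
[ 0.52626699 -0.18415613  0.2760694 ] [ 0.4306352   0.33973257 -0.5652328 ] [ 0.    -0.     0.001 -0.005 -0.     0.001  0.001]
the job is handed in; nothing more can be done
```

The grey relay module is on the rail, flat and let go, and I handed the job in at about 29.6 s of the 48 s allowed. I gripped it across its nose and hooked it over the upper lip at 26° of tip-up, where the wall touched with about 7 N. I then swung it to about 16° in the grip. Further swinging ran the arm into its limits on joints 6 and 7. The gripper slipped along the nose, pulling at about 60 N, so I let go; the module stayed hooked at about 19°. I then pressed it down with closed fingertips, peaking at about 85 N at the hard stop.

**Last checks**
- **Flatness by touch:** a light touch on the nose face found 54.6 mm near the foot end and 54.8 mm near the hook end. That means flat within about 0.5° and seated to about 1 mm.
- **Foot:** I did not see the spring foot directly. That it snapped is inferred from the module staying flat after the press was released.
- **Strip, cup and pliers:** the scene image shows almost no change where the strip and the cup and pliers stand, so none of them seems to have moved. I did not check the bottle.
- **Disagreement:** the camera fit of the final pose gave a tilt of about −3° ± 2° and the seat about 2.7 mm off the rail. That does not match the touch readings. I trusted the touch readings, because the camera fit leaves tilt and position poorly separated.

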